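# Lay out the balm tin and splint from behind the tumbler and dispenser

## Task

The steel tumbler and the white push dispenser stand in the way of the balm tin and the blue splint: first move both of them onto the green side mat, leaving the tin and the splint where they are. While they wait there, set the tin in the middle of the round yellow pad and lay the splint flat, centred along the long black pad; then put the tumbler back upright in the middle of the cork coaster and the dispenser back upright in the middle of the blue coaster. Knock nothing over and leave the bowl alone.

Things in the scene. Friction and masses are not known exactly. Their poses are not given: they have to be found in the camera images.
- tumbler: Stainless steel tumbler, open at the top, upright, 90 mm high, outside diameter 58 mm at the base and 62 mm at the rim, wall 3 mm, about 0.14 kg. Starts on the cork coaster. Origin: centre of its underside; z up.
- dispenser: White plastic push dispenser, upright, round body 56 mm in diameter up to 85 mm height, narrower above, with a round push plate on top (46 mm across, top 105 mm above the base; does not move). About 0.16 kg. Starts on the blue coaster. Origin: centre of its underside; z up.
- tin: Round closed balm tin of aluminium with a pale yellow-brown disc on the lid, 58 mm in diameter, 22 mm high, about 0.06 kg. Starts flat on the shelf board behind (farther from the robot than) the two coasters, about in line with the gap between them. Origin: centre of its underside; z up.
- splint: Blue plastic finger splint, a flat open channel 120 mm long (x axis), 18 mm wide (y axis) and 11 mm high (two long side walls, open at the top), about 0.03 kg. Starts lying open side up on the shelf board behind the tin, roughly parallel to the row of coasters. Origin: centre of its underside; z up.
- cork_coaster: Brown cork coaster, fixed, round, 76 mm in diameter, 3 mm thick, on the grey galvanised shelf board (fixed, 240 x 370 mm, top 25 mm above the work surface). The two coasters stand side by side with centres 90 mm apart; which is left and which is right varies. Home place of the tumbler. Origin: centre of its underside; its top is 3 mm above the origin.
- blue_coaster: Blue plastic coaster, fixed, round, 76 mm in diameter, 3 mm thick, on the shelf board beside the cork one. Home place of the dispenser. Origin: centre of its underside; its top is 3 mm above the origin.
- side_mat: Green side mat, fixed flat on the work surface to the left or right of the shelf board, 240 mm (x axis) by 160 mm (y axis), 4 mm thick. Waiting place for the tumbler and dispenser, anywhere on it side by side. Origin: centre of its underside; its top is 4 mm above the origin.
- tin_pad: Round yellow pad, fixed, 78 mm in diameter, 2 mm thick, on a grey tray (6 mm high, 240 x 160 mm) on the other side of the shelf board from the green mat. Place for the tin. Origin: centre of its underside; its top is 2 mm above the origin.
- splint_pad: Long black pad, fixed, 135 mm long (x axis) by 40 mm wide (y axis), 2 mm thick, on the same grey tray, its centre 110 mm from that of the yellow pad. Place for the splint, either way round. Origin: centre of its underside; its top is 2 mm above the origin.
- bowl: Bystander, to be left alone: small white ceramic bowl, 68 mm across, 42 mm high, loose, at one end of the row on the shelf board, about 102 mm from the centre of the nearest coaster. At the other end of the row, at the same distance, a fixed amber glass jar with a metal lid, 52 mm in diameter and 62 mm high. Origin: centre of its underside; z up.

How it is judged:
On the way, in this order (a step that is already met when the one before it is completed fails the run):
1. tumbler and dispenser both stand upright on the green side mat, let go, with the tin and the splint not yet moved (x of tumbler in the frame of side_mat between -0.11 and 0.11 m and y of tumbler in the frame of side_mat between -0.07 and 0.07 m and z of tumbler in the frame of side_mat between 0.001 and 0.007 m and angle between each of tumbler, dispenser's own z axis and vertical below 0.1 rad and x of dispenser in the frame of side_mat between -0.11 and 0.11 m and y of dispenser in the frame of side_mat between -0.07 and 0.07 m and z of dispenser in the frame of side_mat between 0.001 and 0.007 m and contact force between the fingers and tumbler below 0.05 N and contact force between the fingers and dispenser below 0.05 N and distance of each of tin, splint from where it was at the start of the episode below 0.015 m), for 0.2 s.
2. tin on the yellow pad and splint along the black pad, both let go, while tumbler and dispenser still stand on the side mat (horizontal distance between tin and tin_pad below 0.013 m and z of tin in the frame of tin_pad between -0.001 and 0.005 m and angle between each of tin, splint, tumbler, dispenser's own z axis and vertical below 0.1 rad and horizontal distance between splint and splint_pad below 0.013 m and z of splint in the frame of splint_pad between -0.001 and 0.005 m and angle between the x axis of splint and the x axis of splint_pad, either way round below 0.2 rad and contact force between the fingers and tin below 0.05 N and contact force between the fingers and splint below 0.05 N and x of tumbler in the frame of side_mat between -0.11 and 0.11 m and y of tumbler in the frame of side_mat between -0.07 and 0.07 m and z of tumbler in the frame of side_mat between 0.001 and 0.007 m and x of dispenser in the frame of side_mat between -0.11 and 0.11 m and y of dispenser in the frame of side_mat between -0.07 and 0.07 m and z of dispenser in the frame of side_mat between 0.001 and 0.007 m), for 0.2 s.
At the end, for the whole second after the job is handed in: Tumbler upright on the cork coaster, dispenser upright on the blue coaster, tin flat on the yellow pad, splint flat on the black pad and within 0.2 rad of its length, each centred within 13 mm; all let go and at rest (horizontal distance between tin and tin_pad below 0.013 m and z of tin in the frame of tin_pad between -0.001 and 0.005 m and angle between each of tin, splint, tumbler, dispenser's own z axis and vertical below 0.1 rad and horizontal distance between splint and splint_pad below 0.013 m and z of splint in the frame of splint_pad between -0.001 and 0.005 m and angle between the x axis of splint and the x axis of splint_pad, either way round below 0.2 rad and horizontal distance between tumbler and cork_coaster below 0.013 m and z of tumbler in the frame of cork_coaster between 0 and 0.006 m and horizontal distance between dispenser and blue_coaster below 0.013 m and z of dispenser in the frame of blue_coaster between 0 and 0.006 m and contact force between the fingers and tumbler below 0.05 N and contact force between the fingers and dispenser below 0.05 N and contact force between the fingers and tin below 0.05 N and contact force between the fingers and splint below 0.05 N and linear speed of each of tumbler, dispenser, tin, splint below 0.02 m/s and angular speed of each of tumbler, dispenser, tin, splint below 0.2 rad/s); the robot touches nothing.
It fails at once if the bowl is shifted by more than 15 mm or tipped (distance of bowl from where it was at the start of the episode above 0.015 m or angle between bowl's own z axis and vertical above 0.3 rad).
It fails at once if the tumbler, the dispenser, the tin or the splint is knocked over (angle between any of tumbler, dispenser, tin, splint's own z axis and vertical above 0.7 rad).
It also fails if it takes over 115 s, if anything falls off the work surface, if the arm or the gripper's body presses on something with over 40 N, if the wrist force passes 120 N, or if a joint passes its speed limit or range.

## Robot

A 7-joint arm with a two-finger parallel gripper is mounted at the origin on the work surface. World frame = base frame: x ahead of the robot, y to its left, z up, the work surface at z = 0. Lengths are in m, angles in rad, forces in N, time in s.
With the tool pointing down it reaches from about 0.4 to 0.85 m from the base axis. Payload 10.4 kg.
Tool frame: the origin (TCP) lies between the finger pads; the fingertips stand 25 mm ahead of it and the grasp point (between the pads) lies 6 mm ahead of it; x points along the fingers, y is the direction in which the jaws open and shut, and the axes are right-handed (so a half turn about x gives the same grasp; the last joint's range is limited). The gripper opens to 87 mm and grips with 3 to 60 N. Pads are 19 mm wide; open, the fingers measure 117 mm over their backs; the gripper's body (75 mm by 190 mm) begins 51 mm behind the grasp point.
Start: joints at [1.178, 0.332, -0.065, 1.46, 0.022, 1.35, -0.088], TCP at [0.226, -0.583, 0.248] pointing down, gripper open.
Joint ranges: [-2.6, 2.6], [-0.5, 2.12], [-1.47, 1.34], [0.16, 2.42], [-1.27, 4.41], [0.06, 2.06], [-2.6, 2.6]. Speed limits (rad/s): [2.22, 2.22, 2.79, 2.79, 3.14, 3.14, 3.14].

## Interface

Orientations are given as a unit quaternion [x, y, z, w].
In Python, from bench import r gives the robot as it stands.
- The arm moves only by the shell command python3 -m pendant 'ROWS' [FORCE]. ROWS is JSON, a list of rows, each an object with "translation": the shift along the world's x, y, z in cm, a list of three; "angular": the turn, a rotation vector about the world's x, y, z in degrees, a list of three; "hand": the opening, from -1 (shut) to 1 (fully open). In form: [{"translation": [dx, dy, dz], "angular": [wx, wy, wz], "hand": hand}, ...]. A call has 1 to 20 rows; each row shifts and turns the commanded pose from where the row before left it; what a row does not reach is not made up. A row lasts 1/10 s, in which the tool goes at most 50 mm and 8.59 degrees, less where a joint would pass 70% of its speed; a pose out of reach is approached as far as the arm can. A call is refused whole if a number of a shift passes 5 or a number of a turn 8.59, either way. A call with a gripper value outside its range is refused whole. The fingers move at their own pace and stop on an object; FORCE is the grip in N (left out, the last holds). Time passes only in rows, so rows that do not move let the fingers close. It gives the time, the measured TCP pose, the force and the opening at its end, in the units of the state.
- r.read_state(): the state, without advancing time (a new reading comes with each control period).
- r.camera(name): name is "scene" or "top" or "wrist"; returns the picture (480x640x3 uint8, red, green, blue); there is no depth.
- r.camera_info(name): a dict with "fx", "fy", "cx", "cy" (pixels), "distortion" ([k1, k2, p1, p2, k3] as OpenCV has them; the pictures are not rectified), "rvec" (rotation vector, rad) and "tvec" (3), from world to camera coordinates, as OpenCV has them; the wrist camera has in their place "mount" (4x4, takes a point from camera to tool coordinates, whose origin is the TCP and whose axes are the tool frame's). Camera axes: x right, y down, z forward; pixel columns grow to the right and rows downward; lengths in m; the calibration is good to about 2 mm. A picture is of the moment at which its call begins: read the wrist's pose just before it. camera_info takes no time and is no camera call.
- r.close_job(): hands the job in, once; it reports no verdict.
Trained networks look in the newest picture that a camera, given by its name, has taken for a name from the list of things; names that differ only in an ending like _2 or _b are one class to them, and where a whole thing is asked for, a point or a joint stands for the part that bears it (a point fixed in the world has none). Each returns a list of dicts, best first, with "confidence" (0 to 1); they miss things now and then, are a little off and sometimes report something else, mostly with a low value. They report only what shows in the picture. A call takes as long as a camera call.
- r.find_in(camera, name): "point" ([row, column] in pixels, amid what is visible of it).
- r.mark_of(camera, name): "point" ([row, column] in pixels: a listed point, or the origin of a listed thing).
The state is a dict: "time": time; "joint_positions": joint angles; "joint_vel": joint speeds; "joint_torque": joint torques, N m; "ee_pos": TCP position; "eef_rot": TCP orientation; "ft_force": force on the tool from outside, world axes, zero at the start; "torque": the same for the moment, N m; "width": finger opening in m.
Only numpy, scipy, OpenCV 4.12 (cv2) and the standard library are available. Lean on these libraries where they do the work, as an engineer would, in place of code of your own. Each camera call takes 0.05 s, during which the arm holds its last target.

## Working session

There is one attempt and no reset: what is moved stays moved. The work goes in short steps, Python scripts to look and compute and a shell command to move; the robot and the scene stay as the last step left them, time stands still between calls to the robot, and variables do not carry over. Pictures are saved under pics/ and viewed, and the job is handed in when it is done.

```bash
ls; mkdir -p pics; cat > h.py <<'E'
import numpy as np, cv2
from bench import r
from scipy.spatial.transform import Rotation as R
def snap(cam,fn):
    im=r.camera(cam); cv2.imwrite('pics/'+fn,im[:,:,::-1]); return im
def ray(cam,pt,st=None):
    c=r.camera_info(cam)
    K=np.array([[c['fx'],0,c['cx']],[0,c['fy'],c['cy']],[0,0,1.]])
    p=cv2.undistortPoints(np.array([[[pt[1],pt[0]]]],float),K,np.array(c['distortion'],float)).ravel()
    d=np.array([p[0],p[1],1.])
    if 'mount' in c:
        st=st or r.read_state(); M=np.array(c['mount']); Rw=R.from_quat(st['eef_rot']).as_matrix()
        return Rw@M[:3,3]+np.array(st['ee_pos']), Rw@M[:3,:3]@d
    Rm=cv2.Rodrigues(np.array(c['rvec'],float))[0]
    return -Rm.T@np.array(c['tvec'],float), Rm.T@d
def at_z(cam,pt,z,st=None):
    o,d=ray(cam,pt,st); return o+d*(z-o[2])/d[2]
def proj(cam,P):
    c=r.camera_info(cam); K=np.array([[c['fx'],0,c['cx']],[0,c['fy'],c['cy']],[0,0,1.]])
    q=cv2.projectPoints(np.array(P,float).reshape(-1,1,3),np.array(c['rvec'],float),np.array(c['tvec'],float),K,np.array(c['distortion'],float))[0].reshape(-1,2)
    return q[:,::-1]
E
python3 - <<'E'
from h import *
np.set_printoptions(precision=4,suppress=True)
s=r.read_state(); print(s['time'],s['ee_pos'],s['eef_rot'],s['width'],s['ft_force'])
print(R.from_quat(s['eef_rot']).as_matrix())
snap('top','top0.png');snap('scene','scene0.png')
Z={'tumbler':.028,'dispenser':.028,'tin':.025,'splint':.025,'cork_coaster':.025,'blue_coaster':.025,'side_mat':0,'tin_pad':.006,'splint_pad':.006,'bowl':.025}
for c in('top','scene'):
  for n in Z:
    m=r.mark_of(c,n)
    for k in m[:2]: print(c,n,np.round(k['point'],1),round(k['confidence'],2),at_z(c,k['point'],Z[n])[:2])
print(r.read_state()['time'])
E
```

```text
pics
0.0 [ 0.2258 -0.5824  0.2467] [-0.6949 -0.1305  0.6952 -0.1295] 0.08699779556761296 [ 0.2051 -0.6807 -0.8559]
[[-0.0006  0.3615 -0.9324]
 [ 0.0013 -0.9324 -0.3615]
 [-1.     -0.0014  0.0001]]
top tumbler [248.1 332.1] 0.97 [ 0.5457 -0.0434]
top tumbler [219.6 301.6] 0.74 [0.6025 0.0162]
top dispenser [248.  286.4] 0.56 [0.5462 0.0458]
top tin [220.3 303.1] 0.57 [0.6017 0.0133]
top splint [183.3 329.8] 0.68 [ 0.6766 -0.0399]
top cork_coaster [246.8 330.7] 0.56 [ 0.5487 -0.0408]
top blue_coaster [246.2 283.1] 0.59 [0.5502 0.0525]
top side_mat [290.3 477.5] 0.67 [ 0.4644 -0.3313]
top tin_pad [242.8 151. ] 0.85 [0.5603 0.3185]
top splint_pad [296.6 149.3] 0.86 [0.4532 0.3171]
top bowl [249.9 231.5] 0.64 [0.5431 0.1536]
scene tumbler [256.1 302.8] 0.82 [ 0.5441 -0.0375]
scene tumbler [259.5 303.5] 0.38 [ 0.5513 -0.0453]
scene dispenser [234.1 328.5] 0.72 [0.5538 0.0533]
scene tin [254.5 337. ] 0.9 [0.6031 0.0099]
scene splint [340.5 181.7] 0.63 [ 0.4767 -0.3424]
scene splint [282.4 357.2] 0.6 [ 0.6812 -0.0374]
scene cork_coaster [256.5 303.8] 0.69 [ 0.5449 -0.0349]
scene blue_coaster [234.8 326.2] 0.41 [0.5489 0.0512]
scene blue_coaster [187.3 384.3] 0.31 [0.5788 0.286 ]
scene side_mat [340.1 185.3] 0.96 [ 0.4652 -0.3281]
scene tin_pad [184.5 382.9] 0.93 [0.56   0.3185]
scene splint_pad [169.1 348.1] 0.85 [0.4456 0.3297]
scene bowl [209.1 349. ] 0.73 [0.5464 0.1599]
scene bowl [249.4 334.9] 0.23 [0.5908 0.0211]
1.1
```

View pics/top0.png

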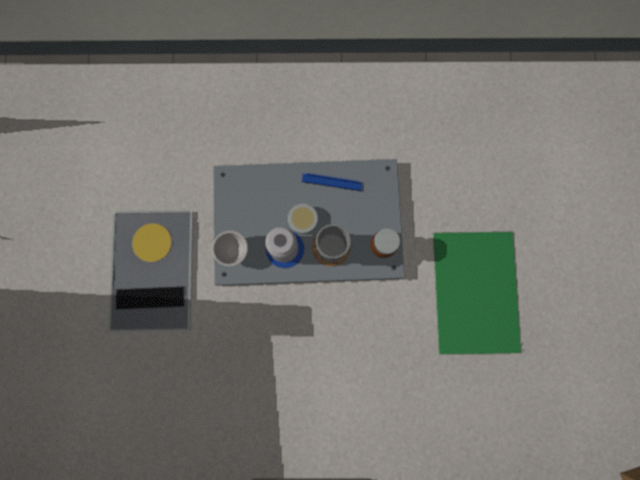

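View pics/scene0.png

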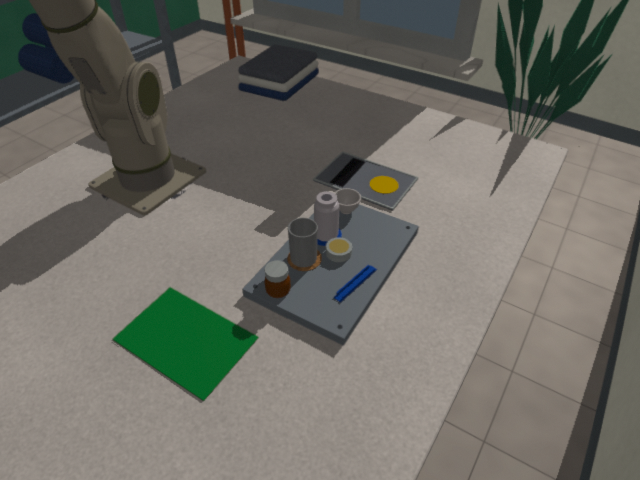

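The top view shows, as row and column pixels: yellow pad (243,151), black pad (298,150), bowl (248,231), dispenser (243,282), tumbler (243,331), jar (243,386), tin (219,302), splint (182,332) and mat (293,477). I'll refine these by zooming in and segmenting.

```bash
python3 - <<'E'
import cv2
im=cv2.imread('pics/top0.png'); cv2.imwrite('pics/z1.png',cv2.resize(im[155:290,205:410],None,fx=3.9,fy=3.9,interpolation=cv2.INTER_CUBIC))
im=cv2.imread('pics/scene0.png'); cv2.imwrite('pics/z2.png',cv2.resize(im[180:345,240:425],None,fx=3.6,fy=3.6,interpolation=cv2.INTER_CUBIC))
E
python3 - <<'E'
from h import *
np.set_printoptions(precision=4,suppress=True)
im=cv2.imread('pics/top0.png');hsv=cv2.cvtColor(im,cv2.COLOR_BGR2HSV)
def blob(m,name,z,near,cam='top'):
    n,l,s,c=cv2.connectedComponentsWithStats(m.astype(np.uint8))
    k=min((k for k in range(1,n) if s[k,4]>25),key=lambda k:np.hypot(c[k][1]-near[0],c[k][0]-near[1]))
    ys,xs=np.where(l==k)
    P=at_z(cam,c[k][::-1],z)
    rect=cv2.minAreaRect(np.stack([xs,ys],1).astype(np.float32)); box=cv2.boxPoints(rect)
    B=np.array([at_z(cam,b[::-1],z)[:2] for b in box])
    print(name,c[k][::-1],s[k,4],P, 'rectc',B.mean(0),'edges',np.linalg.norm(B[1]-B[0]),np.linalg.norm(B[2]-B[1]), 'ang',[round(float(np.degrees(np.arctan2(*(e[::-1])))),1) for e in (B[1]-B[0],B[2]-B[1])])
H,S,V=[hsv[...,i].astype(int) for i in range(3)]
blob((H>50)&(H<75)&(S>120),'mat',.004,(293,477))
blob((H>18)&(H<32)&(S>150),'tinpad',.008,(243,151))
b=(V<40); b[:, :110]=0; b[:,190:]=0; b[:280]=0;b[315:]=0
blob(b,'blackpad',.008,(298,150))
blob((H>100)&(H<125)&(S>130),'splint',.036,(182,332))
blob((H>100)&(H<125)&(S>130),'bluec',.028,(250,284))
blob((H>12)&(H<32)&(S>60),'tinlid',.047,(219,302))
E
```

```text
mat [292.7702 476.1156] 9423 [ 0.4594 -0.3271  0.004 ] rectc [ 0.462  -0.3279] edges 0.1599937019732958 0.23762163655783242 ang [-87.2, 179.4]
tinpad [242.1633 151.587 ] 1029 [0.5613 0.3167 0.008 ] rectc [0.5608 0.3169] edges 0.070608151236697 0.07073032617846536 ang [-90.2, -177.7]
blackpad [297.9985 149.3235] 1292 [0.4503 0.3163 0.008 ] rectc [0.4505 0.3156] edges 0.13478473145334868 0.03812930679241925 ang [-87.3, -175.2]
splint [181.4647 331.5902] 510 [ 0.6774 -0.0432  0.036 ] rectc [ 0.6776 -0.0434] edges 0.017972405377906037 0.11775035110964405 ang [-8.5, -99.3]
bluec [256.1429 289.8498] 273 [0.5302 0.039  0.028 ] rectc [0.5356 0.0432] edges 0.0731403826234595 0.04882318608024076 ang [-57.0, -147.5]
tinlid [217.7383 302.3636] 363 [0.6026 0.0142 0.047 ] rectc [0.6028 0.0142] edges 0.04034180084270633 0.040977063382027064 ang [-26.0, -117.2]
```

View pics/z1.png

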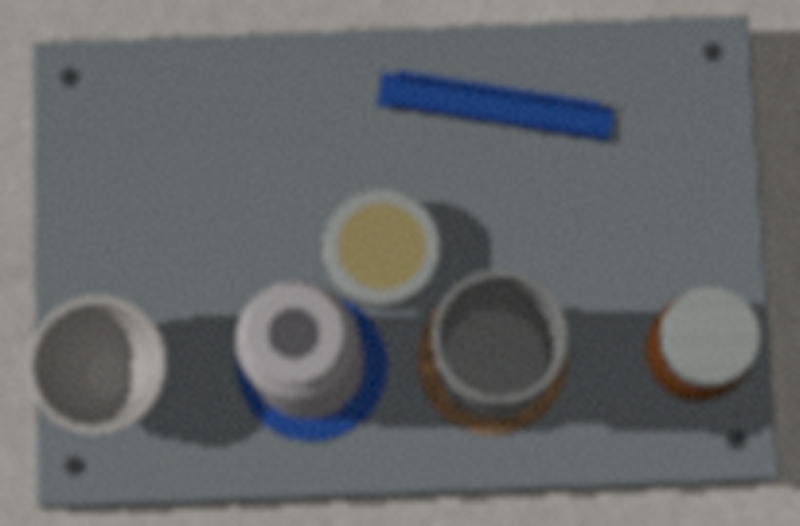

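View pics/z2.png

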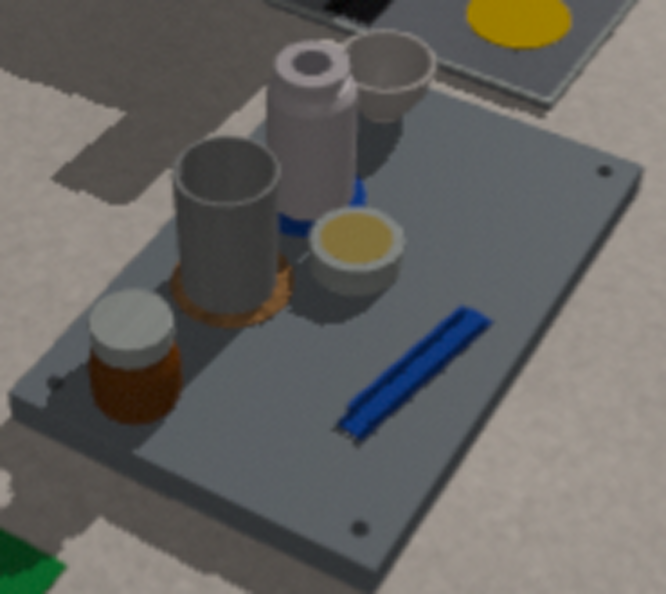

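```bash
python3 - <<'E'
from h import *
np.set_printoptions(precision=4,suppress=True)
f=lambda x,y:((y+.5)/3.9-.5+155,(x+.5)/3.9-.5+205)
g=lambda x,y:((y+.5)/3.6-.5+180,(x+.5)/3.6-.5+240)
T={'tumbler rim':((499,338),.118),'disp':((294,332),.133),'tin':((382,248),.047),'blue':((312,365),.028),'cork':((494,357),.028),'bowl':((99,365),.067),'jar':((710,336),.087),
'bolt1':((69,77),.025),'bolt2':((712,51),.025),'bolt3':((74,466),.025),'bolt4':((737,437),.025)}
for k,(p,z) in T.items(): print(k,at_z('top',f(*p),z))
T={'tumbler rim':((227,172),.118),'disp':((313,64),.133),'tin':((357,238),.047),'cork':((232,285),.028),'bowl':((387,64),.067),'jar':((131,322),.087)}
for k,(p,z) in T.items(): print('scene',k,at_z('scene',g(*p),z))
print(ray('top',(240,320)))
E
```

```text
tumbler rim [ 0.5462 -0.0415  0.118 ]
disp [0.547  0.0514 0.133 ]
tin [0.6017 0.0138 0.047 ]
blue [0.5458 0.0493 0.028 ]
cork [ 0.5496 -0.0419  0.028 ]
bowl [0.5409 0.1498 0.067 ]
jar [ 0.5513 -0.1422  0.087 ]
bolt1 [0.6958 0.1753 0.025 ]
bolt2 [ 0.7083 -0.1552  0.025 ]
bolt3 [0.4957 0.168  0.025 ]
bolt4 [ 0.5094 -0.1629  0.025 ]
scene tumbler rim [ 0.5493 -0.0414  0.118 ]
scene disp [0.5477 0.0529 0.133 ]
scene tin [0.6034 0.0161 0.047 ]
scene cork [ 0.5511 -0.0428  0.028 ]
scene bowl [0.5448 0.1504 0.067 ]
scene jar [ 0.5542 -0.1429  0.087 ]
(array([ 0.4111, -0.0106,  1.0532]), array([ 0.1455, -0.0089, -0.9895]))
```

```bash
python3 -m pendant '[{"translation":[2.3,3.85,0],"angular":[0,0,4.9],"hand":1},{"translation":[2.3,3.85,0],"angular":[0,0,4.9],"hand":1},{"translation":[2.3,3.85,0],"angular":[0,0,4.9],"hand":1},{"translation":[2.3,3.85,0],"angular":[0,0,4.9],"hand":1},{"translation":[2.3,3.85,0],"angular":[0,0,4.9],"hand":1},{"translation":[2.3,3.85,0],"angular":[0,0,4.9],"hand":1},{"translation":[2.3,3.85,0],"angular":[0,0,4.9],"hand":1},{"translation":[2.3,3.85,0],"angular":[0,0,4.9],"hand":1},{"translation":[2.3,3.85,0],"angular":[0,0,4.9],"hand":1},{"translation":[2.3,3.85,0],"angular":[0,0,4.9],"hand":1},{"translation":[2.3,3.85,0],"angular":[0,0,4.9],"hand":1},{"translation":[2.3,3.85,0],"angular":[0,0,4.9],"hand":1},{"translation":[2.3,3.85,0],"angular":[0,0,4.9],"hand":1},{"translation":[2.3,3.85,0],"angular":[0,0,4.9],"hand":1},{"translation":[0,0,0],"angular":[0,0,0],"hand":1},{"translation":[0,0,0],"angular":[0,0,0],"hand":1}]' 25
python3 - <<'E'
from h import *
np.set_printoptions(precision=4,suppress=True)
s=r.read_state(); print(s['time'],s['ee_pos'],s['ft_force'],np.array(s['joint_positions'])); print(R.from_quat(s['eef_rot']).as_matrix())
snap('wrist','w0.png')
print(r.camera_info('wrist')['mount'])
E
```

```text
time: 2.7
ee_pos: [0.5481, -0.0428, 0.2474]
eef_rot: [0.5, 0.5, -0.5, 0.499]
ft_force: [0.1, -0.9, 0.5]
width: 0.0868
2.7 [ 0.5481 -0.0428  0.2474] [ 0.0865 -0.8709  0.4667] [ 0.5444  0.2231 -0.6304  1.6356  0.1344  1.327  -0.1086]
[[-0.0002  1.     -0.0018]
 [ 0.0004 -0.0018 -1.    ]
 [-1.     -0.0002 -0.0004]]
[[-0.0002 -0.2905  0.9569 -0.1375]
 [ 1.      0.0006  0.0003  0.0011]
 [-0.0006  0.9569  0.2905 -0.0801]
 [ 0.      0.      0.      1.    ]]
```

View pics/w0.png

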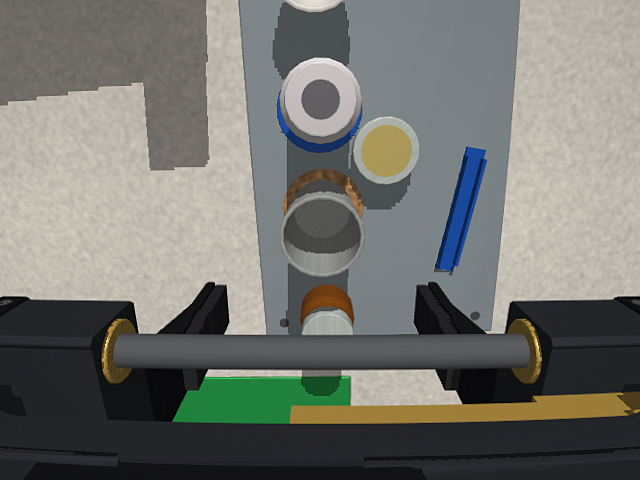

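The wrist view shows the tumbler rim centred near (234,322), the dispenser plate (99,320), the tin (150,387) and the splint (210,461). I'll compare these with the other cameras.

```bash
python3 - <<'E'
from h import *
np.set_printoptions(precision=4,suppress=True)
for n,p,z in (('tumb',(234,322),.118),('disp',(99,320),.133),('tin',(150,387),.047),('splint',(209.5,461),.036),('spl a',(149,475),.036),('spl b',(269,446),.036),('cork top edge',(169,324),.028)): print(n,at_z('wrist',p,z))
E
```

```text
tumb [ 0.5495 -0.0406  0.118 ]
disp [0.5485 0.0506 0.133 ]
tin [0.6056 0.0138 0.047 ]
splint [ 0.679  -0.0409  0.036 ]
spl a [0.6865 0.0144 0.036 ]
spl b [ 0.6702 -0.1     0.036 ]
cork top edge [ 0.5516 -0.0044  0.028 ]
```

```bash
python3 -m pendant '[{"translation":[0.1,0.2,-4],"angular":[0,0,0],"hand":1},{"translation":[0,0,-4],"angular":[0,0,0],"hand":1},{"translation":[0,0,-4],"angular":[0,0,0],"hand":1},{"translation":[0,0,-2.1],"angular":[0,0,0],"hand":1},{"translation":[0,0,-1],"angular":[0,0,0],"hand":1},{"translation":[0,0,0],"angular":[0,0,0],"hand":1},{"translation":[0,0,0],"angular":[0,0,0],"hand":-1},{"translation":[0,0,0],"angular":[0,0,0],"hand":-1},{"translation":[0,0,0],"angular":[0,0,0],"hand":-1},{"translation":[0,0,0],"angular":[0,0,0],"hand":-1},{"translation":[0,0,0],"angular":[0,0,0],"hand":-1},{"translation":[0,0,0],"angular":[0,0,0],"hand":-1}]' 25
```

```text
time: 3.95
ee_pos: [0.5491, -0.0418, 0.0972]
eef_rot: [0.501, 0.499, -0.501, 0.499]
ft_force: [-3.3, -0.0, 5.9]
width: 0.0615
```

```bash
python3 -m pendant '[{"translation":[0,0,1],"angular":[0,0,0],"hand":-1},{"translation":[0,0,2],"angular":[0,0,0],"hand":-1},{"translation":[0,0,3],"angular":[0,0,0],"hand":-1},{"translation":[0,0,3],"angular":[0,0,0],"hand":-1},{"translation":[0,0,2],"angular":[0,0,0],"hand":-1},{"translation":[-0.8,-1.5,0],"angular":[0,0,0],"hand":-1},{"translation":[-1.5,-2.9,0],"angular":[0,0,0],"hand":-1},{"translation":[-1.5,-2.9,0],"angular":[0,0,0],"hand":-1},{"translation":[-1.5,-2.9,0],"angular":[0,0,0],"hand":-1},{"translation":[-1.5,-2.9,0],"angular":[0,0,0],"hand":-1},{"translation":[-1.5,-2.9,0],"angular":[0,0,0],"hand":-1},{"translation":[-1.5,-2.9,0],"angular":[0,0,0],"hand":-1},{"translation":[-1.5,-2.9,0],"angular":[0,0,0],"hand":-1},{"translation":[-1.5,-2.9,0],"angular":[0,0,0],"hand":-1},{"translation":[-1.5,-2.9,0],"angular":[0,0,0],"hand":-1},{"translation":[-0.6,-1.2,0],"angular":[0,0,0],"hand":-1},{"translation":[0,0,0],"angular":[0,0,0],"hand":-1},{"translation":[0,0,0],"angular":[0,0,0],"hand":-1}]' 25
python3 - <<'E'
from h import *
print(r.read_state()['joint_positions']); snap('scene','s1.png')
E
```

```text
time: 5.75
ee_pos: [0.4006, -0.3287, 0.2067]
eef_rot: [0.501, 0.499, -0.5, 0.499]
ft_force: [-0.1, -0.6, -1.4]
width: 0.0613
[ 0.96984347  0.15159375 -0.40304018  1.77885123  0.06211638  1.22367384
  0.54696267]
```

View pics/s1.png

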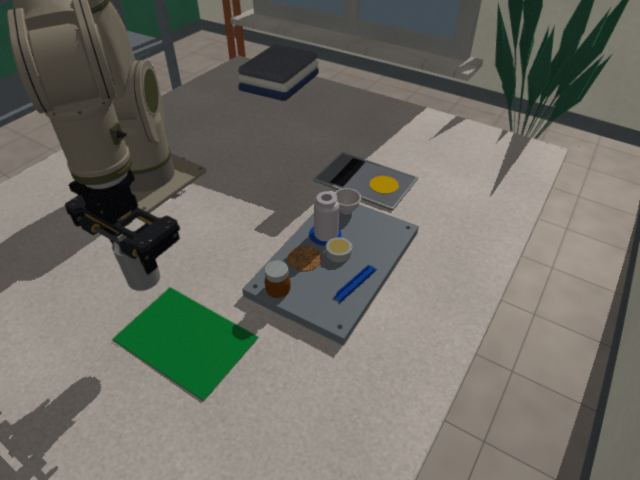

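The tumbler is held upright at about (265,135), and the cork coaster is clear. Next I lower it onto the mat.

```bash
python3 -m pendant '[{"translation":[0,0,-2],"angular":[0,0,0],"hand":-1},{"translation":[0,0,-4],"angular":[0,0,0],"hand":-1},{"translation":[0,0,-3.5],"angular":[0,0,0],"hand":-1},{"translation":[0,0,-2],"angular":[0,0,0],"hand":-1},{"translation":[0,0,-1],"angular":[0,0,0],"hand":-1},{"translation":[0,0,-0.5],"angular":[0,0,0],"hand":-1},{"translation":[0,0,-0.3],"angular":[0,0,0],"hand":-1},{"translation":[0,0,0],"angular":[0,0,0],"hand":-1},{"translation":[0,0,0],"angular":[0,0,0],"hand":-1}]' 25
```

```text
time: 6.7
ee_pos: [0.4004, -0.3301, 0.0745]
eef_rot: [0.501, 0.499, -0.501, 0.5]
ft_force: [0.4, -0.7, -1.9]
width: 0.0614
```

```bash
python3 -m pendant '[{"translation":[0,0,-0.1],"angular":[0,0,0],"hand":-1},{"translation":[0,0,-0.05],"angular":[0,0,0],"hand":-1},{"translation":[0,0,0],"angular":[0,0,0],"hand":-1}]' 25
```

```text
time: 7.0
ee_pos: [0.4003, -0.3303, 0.0731]
eef_rot: [-0.501, -0.498, 0.501, -0.5]
ft_force: [-2.9, 0.9, 6.6]
width: 0.0614
```

Contact (+6.6 N). I release, rise, and go to the dispenser.

```bash
python3 -m pendant '[{"translation":[0,0,0],"angular":[0,0,0],"hand":0.8},{"translation":[0,0,0],"angular":[0,0,0],"hand":1},{"translation":[0,0,0],"angular":[0,0,0],"hand":1},{"translation":[0,0,0],"angular":[0,0,0],"hand":1},{"translation":[0,0,2],"angular":[0,0,0],"hand":1},{"translation":[0,0,3],"angular":[0,0,0],"hand":1},{"translation":[0,0,4],"angular":[0,0,0],"hand":1},{"translation":[0,0,4],"angular":[0,0,0],"hand":1},{"translation":[0,0,4],"angular":[0,0,0],"hand":1}]' 25
python3 - <<'E'
from h import *
np.set_printoptions(precision=4,suppress=True)
print(r.read_state()['ee_pos']); snap('top','t2.png')
for k in r.mark_of('top','tumbler')[:2]: print(k,at_z('top',k['point'],.004))
E
```

```text
time: 7.9
ee_pos: [0.3997, -0.3295, 0.2437]
eef_rot: [0.501, 0.499, -0.501, 0.499]
ft_force: [1.2, -0.6, -0.0]
width: 0.087
[ 0.3997 -0.3295  0.2437]
{'point': [324.3, 481.0], 'confidence': 0.68} [ 0.3981 -0.3336  0.004 ]
```

View pics/t2.png

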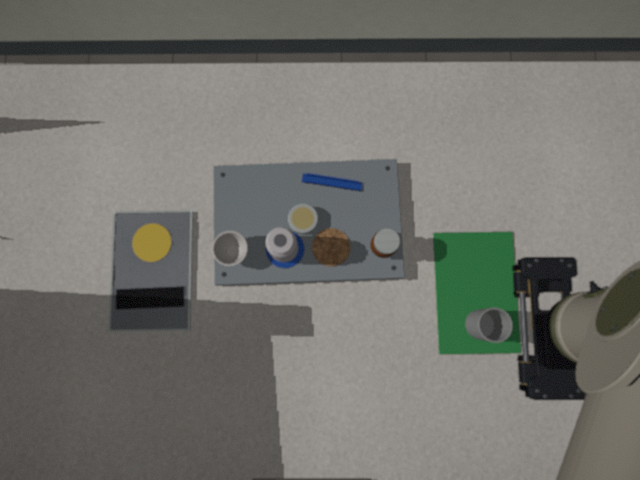

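The tumbler stands on the mat at (324,490), and the cork coaster is fully visible at (246,332). Now the dispenser.

```bash
python3 -m pendant '[{"translation":[1.48,3.8,0],"angular":[0,0,0],"hand":1},{"translation":[1.48,3.8,0],"angular":[0,0,0],"hand":1},{"translation":[1.48,3.8,0],"angular":[0,0,0],"hand":1},{"translation":[1.48,3.8,0],"angular":[0,0,0],"hand":1},{"translation":[1.48,3.8,0],"angular":[0,0,0],"hand":1},{"translation":[1.48,3.8,0],"angular":[0,0,0],"hand":1},{"translation":[1.48,3.8,0],"angular":[0,0,0],"hand":1},{"translation":[1.48,3.8,0],"angular":[0,0,0],"hand":1},{"translation":[1.48,3.8,0],"angular":[0,0,0],"hand":1},{"translation":[1.48,3.8,0],"angular":[0,0,0],"hand":1},{"translation":[0,0,0],"angular":[0,0,0],"hand":1},{"translation":[0,0,0],"angular":[0,0,0],"hand":1}]' 25
python3 - <<'E'
from h import *
np.set_printoptions(precision=4,suppress=True)
im=cv2.imread('pics/t2.png');hsv=cv2.cvtColor(im,cv2.COLOR_BGR2HSV)
m=((hsv[...,0]<22)&(hsv[...,1]>90)).astype(np.uint8); m[:225]=0;m[270:]=0;m[:,:310]=0;m[:,353:]=0
mo=cv2.moments(m,True); print(mo['m00'],at_z('top',(mo['m01']/mo['m00'],mo['m10']/mo['m00']),.028))
ys,xs=np.where(m);print((ys.min()+ys.max())/2,(xs.min()+xs.max())/2,np.ptp(ys),np.ptp(xs))
E
```

```text
time: 9.2
ee_pos: [0.5477, 0.0511, 0.2413]
eef_rot: [-0.5, -0.5, 0.501, -0.499]
ft_force: [0.3, -0.8, 0.0]
width: 0.0876
1066.0 [ 0.5484 -0.0408  0.028 ]
247.0 331.0 36 36
```

```bash
python3 -m pendant '[{"translation":[0,0,-4],"angular":[0,0,0],"hand":1},{"translation":[0,0,-4],"angular":[0,0,0],"hand":1},{"translation":[0,0,-3.5],"angular":[0,0,0],"hand":1},{"translation":[0,0,-2],"angular":[0,0,0],"hand":1},{"translation":[0,0,-1],"angular":[0,0,0],"hand":1},{"translation":[0,0,0],"angular":[0,0,0],"hand":1},{"translation":[0,0,0],"angular":[0,0,0],"hand":-1},{"translation":[0,0,0],"angular":[0,0,0],"hand":-1},{"translation":[0,0,0],"angular":[0,0,0],"hand":-1},{"translation":[0,0,0],"angular":[0,0,0],"hand":-1},{"translation":[0,0,0],"angular":[0,0,0],"hand":-1},{"translation":[0,0,0],"angular":[0,0,0],"hand":-1}]' 25
```

```text
time: 10.4
ee_pos: [0.548, 0.0502, 0.0974]
eef_rot: [0.501, 0.499, -0.501, 0.499]
ft_force: [-2.2, -0.7, 4.0]
width: 0.0559
```

```bash
python3 -m pendant '[{"translation":[0,0,1],"angular":[0,0,0],"hand":-1},{"translation":[0,0,2],"angular":[0,0,0],"hand":-1},{"translation":[0,0,3],"angular":[0,0,0],"hand":-1},{"translation":[0,0,3],"angular":[0,0,0],"hand":-1},{"translation":[0,0,2],"angular":[0,0,0],"hand":-1},{"translation":[-0.1,-1.6,0],"angular":[0,0,0],"hand":-1},{"translation":[-0.2,-2.9,0],"angular":[0,0,0],"hand":-1},{"translation":[-0.2,-2.9,0],"angular":[0,0,0],"hand":-1},{"translation":[-0.2,-2.9,0],"angular":[0,0,0],"hand":-1},{"translation":[-0.2,-2.9,0],"angular":[0,0,0],"hand":-1},{"translation":[-0.2,-2.9,0],"angular":[0,0,0],"hand":-1},{"translation":[-0.2,-2.9,0],"angular":[0,0,0],"hand":-1},{"translation":[-0.2,-2.9,0],"angular":[0,0,0],"hand":-1},{"translation":[-0.2,-2.9,0],"angular":[0,0,0],"hand":-1},{"translation":[-0.2,-2.9,0],"angular":[0,0,0],"hand":-1},{"translation":[-0.2,-2.9,0],"angular":[0,0,0],"hand":-1},{"translation":[-0.2,-2.9,0],"angular":[0,0,0],"hand":-1},{"translation":[0,-2.9,0],"angular":[0,0,0],"hand":-1},{"translation":[0,-1.6,0],"angular":[0,0,0],"hand":-1},{"translation":[0,0,0],"angular":[0,0,0],"hand":-1}]' 25
python3 -m pendant '[{"translation":[0,0,0],"angular":[0,0,0],"hand":-1}]' 25
python3 - <<'E'
from h import *
snap('scene','s3.png')
E
```

```text
time: 12.4
ee_pos: [0.5241, -0.3321, 0.2068]
eef_rot: [-0.502, -0.498, 0.502, -0.498]
ft_force: [-0.2, 0.9, -2.2]
width: 0.0558
time: 12.5
ee_pos: [0.5252, -0.3286, 0.2071]
eef_rot: [0.501, 0.5, -0.5, 0.499]
ft_force: [-0.4, 0.9, -2.2]
width: 0.0562
```

View pics/s3.png

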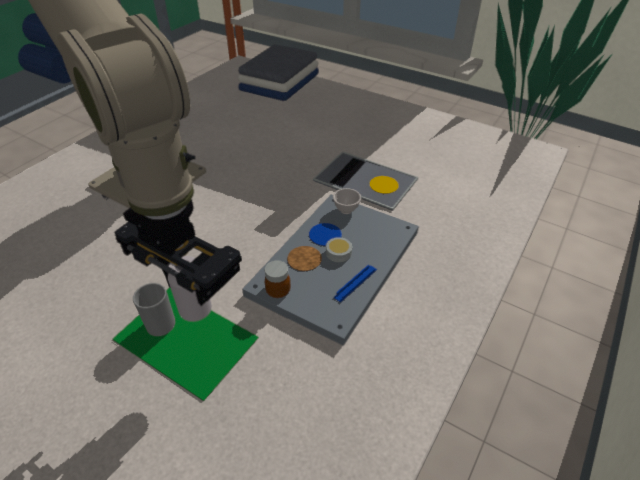

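The dispenser is held near (300,193) over the mat, and the tumbler stands at (310,155). Both coasters are clear, so I lower it.

```bash
python3 -m pendant '[{"translation":[0,0,-2],"angular":[0,0,0],"hand":-1},{"translation":[0,0,-4],"angular":[0,0,0],"hand":-1},{"translation":[0,0,-3.5],"angular":[0,0,0],"hand":-1},{"translation":[0,0,-2],"angular":[0,0,0],"hand":-1},{"translation":[0,0,-1],"angular":[0,0,0],"hand":-1},{"translation":[0,0,-0.5],"angular":[0,0,0],"hand":-1},{"translation":[0,0,-0.3],"angular":[0,0,0],"hand":-1},{"translation":[0,0,-0.1],"angular":[0,0,0],"hand":-1},{"translation":[0,0,0],"angular":[0,0,0],"hand":-1}]' 25
```

```text
time: 13.45
ee_pos: [0.5254, -0.3299, 0.074]
eef_rot: [0.501, 0.499, -0.501, 0.5]
ft_force: [0.6, -0.1, -2.0]
width: 0.0554
```

```bash
python3 -m pendant '[{"translation":[0,0,-0.08],"angular":[0,0,0],"hand":-1},{"translation":[0,0,0],"angular":[0,0,0],"hand":-1}]' 25
```

```text
time: 13.65
ee_pos: [0.5254, -0.3301, 0.0735]
eef_rot: [0.501, 0.498, -0.501, 0.5]
ft_force: [-1.9, 0.6, 5.4]
width: 0.0553
```

```bash
python3 -m pendant '[{"translation":[0,0,0],"angular":[0,0,0],"hand":1},{"translation":[0,0,0],"angular":[0,0,0],"hand":1},{"translation":[0,0,0],"angular":[0,0,0],"hand":1},{"translation":[0,0,0],"angular":[0,0,0],"hand":1},{"translation":[0,0,2],"angular":[0,0,0],"hand":1},{"translation":[0,0,3],"angular":[0,0,0],"hand":1},{"translation":[0,0,4],"angular":[0,0,0],"hand":1},{"translation":[0,0,4],"angular":[0,0,0],"hand":1},{"translation":[0,0,2],"angular":[0,0,0],"hand":1},{"translation":[1,4.3,0],"angular":[0,0,0],"hand":1},{"translation":[1,4.3,0],"angular":[0,0,0],"hand":1},{"translation":[1,4.3,0],"angular":[0,0,0],"hand":1},{"translation":[1,4.3,0],"angular":[0,0,0],"hand":1},{"translation":[1,4.3,0],"angular":[0,0,0],"hand":1},{"translation":[1,4.3,0],"angular":[0,0,0],"hand":1},{"translation":[1,4.3,0],"angular":[0,0,0],"hand":1},{"translation":[1,4.3,0],"angular":[0,0,0],"hand":1},{"translation":[0,0,0],"angular":[0,0,0],"hand":1},{"translation":[0,0,0],"angular":[0,0,0],"hand":1}]' 25
python3 - <<'E'
from h import *
np.set_printoptions(precision=4,suppress=True)
print(r.read_state()['ee_pos']);snap('top','t4.png');snap('wrist','w4.png')
for c,n,z in (('wrist','tin',.025),('wrist','splint',.025),('top','tumbler',.004),('top','dispenser',.004)):
  for k in r.mark_of(c,n)[:2]: print(n,k,at_z(c,k['point'],z))
E
```

```text
time: 15.55
ee_pos: [0.6049, 0.0154, 0.2221]
eef_rot: [0.5, 0.5, -0.5, 0.5]
ft_force: [-0.2, -0.6, 0.6]
width: 0.0873
[0.6049 0.0154 0.2221]
splint {'point': [276.1, 401.2], 'confidence': 0.72} [ 0.6806 -0.0449  0.025 ]
tumbler {'point': [324.7, 482.9], 'confidence': 0.74} [ 0.3973 -0.3373  0.004 ]
dispenser {'point': [262.2, 478.6], 'confidence': 0.87} [ 0.5198 -0.335   0.004 ]
dispenser {'point': [252.4, 233.8], 'confidence': 0.65} [0.5408 0.1523 0.004 ]
```

View pics/t4.png

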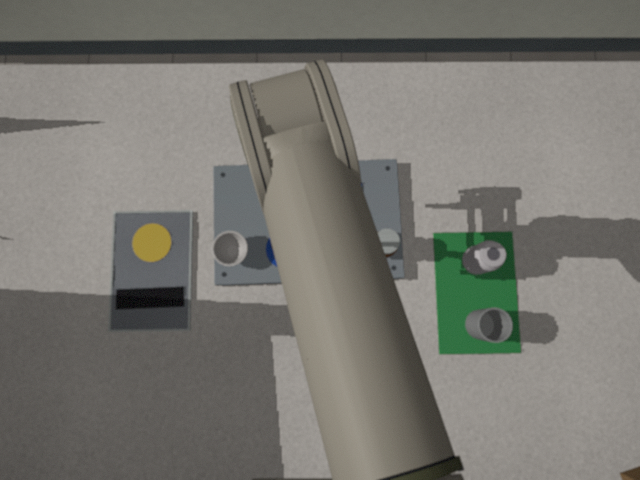

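View pics/w4.png

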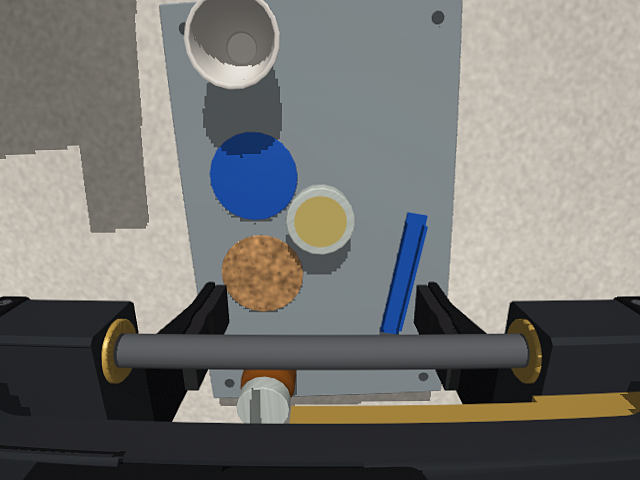

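Both items stand on the mat, with the dispenser at (258,487) and the tumbler at (325,490). In the wrist view, the blue coaster is centred at (176,253), cork at (273,262) and the tin lid at (220,320).

```bash
python3 - <<'E'
from h import *
np.set_printoptions(precision=4,suppress=True)
for n,p,z in (('blue',(176,253.5),.028),('cork',(273.5,262.5),.028),('tin',(219.5,320.5),.047),('spl',(274,403.5),.036)): print(n,at_z('wrist',p,z))
E
```

```text
blue [0.5482 0.0499 0.028 ]
cork [ 0.5516 -0.0399  0.028 ]
tin [0.6055 0.0158 0.047 ]
spl [ 0.6802 -0.0379  0.036 ]
```

```bash
python3 -m pendant '[{"translation":[0,0,-4],"angular":[0,0,0],"hand":1},{"translation":[0,0,-4],"angular":[0,0,0],"hand":1},{"translation":[0,0,-4],"angular":[0,0,0],"hand":1},{"translation":[0,0,-2.5],"angular":[0,0,0],"hand":1},{"translation":[0,0,-1.3],"angular":[0,0,0],"hand":1},{"translation":[0,0,-0.7],"angular":[0,0,0],"hand":1},{"translation":[0,0,0],"angular":[0,0,0],"hand":1},{"translation":[0,0,0],"angular":[0,0,0],"hand":-1},{"translation":[0,0,0],"angular":[0,0,0],"hand":-1},{"translation":[0,0,0],"angular":[0,0,0],"hand":-1},{"translation":[0,0,0],"angular":[0,0,0],"hand":-1},{"translation":[0,0,0],"angular":[0,0,0],"hand":-1},{"translation":[0,0,0],"angular":[0,0,0],"hand":-1}]' 20
```

```text
time: 17.15
ee_pos: [0.6051, 0.0142, 0.0576]
eef_rot: [0.501, 0.499, -0.501, 0.499]
ft_force: [-1.5, -0.1, 3.8]
width: 0.0573
```

```bash
python3 -m pendant '[{"translation":[0,0,1],"angular":[0,0,0],"hand":-1},{"translation":[0,0,2],"angular":[0,0,0],"hand":-1},{"translation":[0,0,3],"angular":[0,0,0],"hand":-1},{"translation":[0,0,3],"angular":[0,0,0],"hand":-1},{"translation":[0,0,2],"angular":[0,0,0],"hand":-1},{"translation":[-0.2,1.4,0],"angular":[0,0,0],"hand":-1},{"translation":[-0.4,2.75,0],"angular":[0,0,0],"hand":-1},{"translation":[-0.4,2.75,0],"angular":[0,0,0],"hand":-1},{"translation":[-0.4,2.75,0],"angular":[0,0,0],"hand":-1},{"translation":[-0.4,2.75,0],"angular":[0,0,0],"hand":-1},{"translation":[-0.4,2.75,0],"angular":[0,0,0],"hand":-1},{"translation":[-0.4,2.75,0],"angular":[0,0,0],"hand":-1},{"translation":[-0.4,2.75,0],"angular":[0,0,0],"hand":-1},{"translation":[-0.4,2.75,0],"angular":[0,0,0],"hand":-1},{"translation":[-0.4,2.75,0],"angular":[0,0,0],"hand":-1},{"translation":[-0.4,2.75,0],"angular":[0,0,0],"hand":-1},{"translation":[-0.2,1.4,0],"angular":[0,0,0],"hand":-1},{"translation":[0,0,0],"angular":[0,0,0],"hand":-1},{"translation":[0,0,0],"angular":[0,0,0],"hand":-1}]' 20
python3 - <<'E'
from h import *
np.set_printoptions(precision=4,suppress=True)
print(r.read_state()['joint_positions']);snap('wrist','w5.png')
E
```

```text
time: 19.05
ee_pos: [0.5611, 0.3162, 0.1669]
eef_rot: [-0.501, -0.499, 0.501, -0.499]
ft_force: [0.4, -1.0, -0.8]
width: 0.0574
[-0.0557  0.5289 -0.7275  1.4762  0.3592  1.2737 -0.825 ]
```

View pics/w5.png

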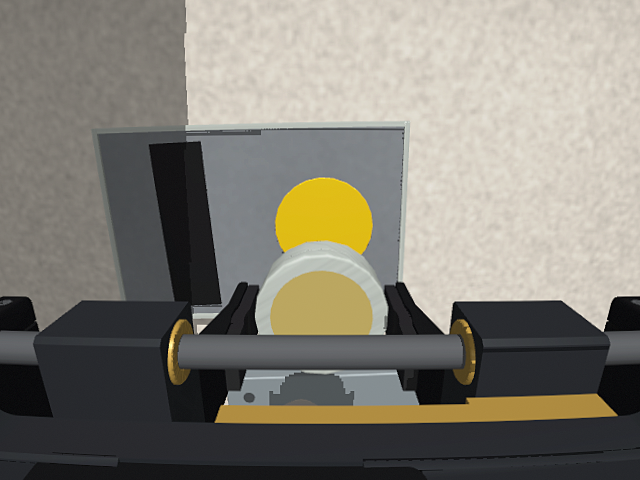

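```bash
python3 - <<'E'
from h import *
np.set_printoptions(precision=4,suppress=True)
im=cv2.imread('pics/w5.png');hsv=cv2.cvtColor(im,cv2.COLOR_BGR2HSV)
m=(hsv[...,0]>18)&(hsv[...,0]<32)&(hsv[...,1]>180); m[250:]=0;m[:,:260]=0;m[:,390:]=0
ys,xs=np.where(m)
P=[]
for y in range(182,246,3):
    x=np.where(m[y])[0]
    P+= [at_z('wrist',(y,x.min()),.008)[:2],at_z('wrist',(y,x.max()),.008)[:2]]
P=np.array(P); A=np.c_[2*P,np.ones(len(P))]; c=np.linalg.lstsq(A,(P**2).sum(1),rcond=None)[0]
print('pad',c[:2],'r',np.sqrt(c[2]+c[0]**2+c[1]**2))
for p in((145,149),(141,201),(304,220)): print(at_z('wrist',p,.008))
print('tray far edge',at_z('wrist',(130,93),.006),at_z('wrist',(122,408),.006))
E
```

```text
pad [0.5644 0.3173] r 0.037972644080519855
[0.4324 0.3814 0.008 ]
[0.4727 0.3837 0.008 ]
[0.4763 0.249  0.008 ]
tray far edge [0.3889 0.3935 0.006 ] [0.6278 0.3965 0.006 ]
```

```bash
python3 -m pendant '[{"translation":[0.25,0.1,-2],"angular":[0,0,0],"hand":-1},{"translation":[0,0,-4],"angular":[0,0,0],"hand":-1},{"translation":[0,0,-3],"angular":[0,0,0],"hand":-1},{"translation":[0,0,-2],"angular":[0,0,0],"hand":-1},{"translation":[0,0,-1],"angular":[0,0,0],"hand":-1},{"translation":[0,0,-0.5],"angular":[0,0,0],"hand":-1},{"translation":[0,0,0],"angular":[0,0,0],"hand":-1},{"translation":[0,0,0],"angular":[0,0,0],"hand":-1}]' 20
```

```text
time: 19.9
ee_pos: [0.5641, 0.3184, 0.0435]
eef_rot: [0.502, 0.499, -0.5, 0.499]
ft_force: [1.2, 0.0, -0.9]
width: 0.0575
```

```bash
python3 -m pendant '[{"translation":[0,-0.1,-0.2],"angular":[0,0,0],"hand":-1},{"translation":[0,0,-0.1],"angular":[0,0,0],"hand":-1},{"translation":[0,0,0],"angular":[0,0,0],"hand":-1}]' 20
```

```text
time: 20.2
ee_pos: [0.5641, 0.3174, 0.0407]
eef_rot: [0.501, 0.499, -0.5, 0.499]
ft_force: [-2.7, -2.0, 6.9]
width: 0.0577
```

```bash
python3 -m pendant '[{"translation":[0,0,0],"angular":[0,0,0],"hand":1},{"translation":[0,0,0],"angular":[0,0,0],"hand":1},{"translation":[0,0,0],"angular":[0,0,0],"hand":1},{"translation":[0,0,0],"angular":[0,0,0],"hand":1},{"translation":[0,0,2],"angular":[0,0,0],"hand":1},{"translation":[0,0,4],"angular":[0,0,0],"hand":1},{"translation":[0,0,4.5],"angular":[0,0,0],"hand":1},{"translation":[0,0,4.5],"angular":[0,0,0],"hand":1},{"translation":[1.28,-4,0],"angular":[0,0,-1],"hand":1},{"translation":[1.28,-4,0],"angular":[0,0,-1],"hand":1},{"translation":[1.28,-4,0],"angular":[0,0,-1],"hand":1},{"translation":[1.28,-4,0],"angular":[0,0,-1],"hand":1},{"translation":[1.28,-4,0],"angular":[0,0,-1],"hand":1},{"translation":[1.28,-4,0],"angular":[0,0,-1],"hand":1},{"translation":[1.28,-4,0],"angular":[0,0,-1],"hand":1},{"translation":[1.28,-4,0],"angular":[0,0,-1],"hand":1},{"translation":[1.28,-4,0],"angular":[0,0,-1],"hand":1},{"translation":[0,0,0],"angular":[0,0,0],"hand":1},{"translation":[0,0,0],"angular":[0,0,0],"hand":1}]' 20
python3 - <<'E'
from h import *
np.set_printoptions(precision=4,suppress=True)
s=r.read_state();print(s['ee_pos'],R.from_quat(s['eef_rot']).as_matrix()[:,1]);snap('wrist','w6.png');snap('scene','s6.png')
E
```

```text
time: 22.1
ee_pos: [0.6786, -0.0439, 0.1888]
eef_rot: [-0.539, -0.458, 0.539, -0.457]
ft_force: [0.1, 1.5, -0.3]
width: 0.087
[ 0.6786 -0.0439  0.1888] [ 0.9868 -0.1622 -0.0005]
```

View pics/w6.png

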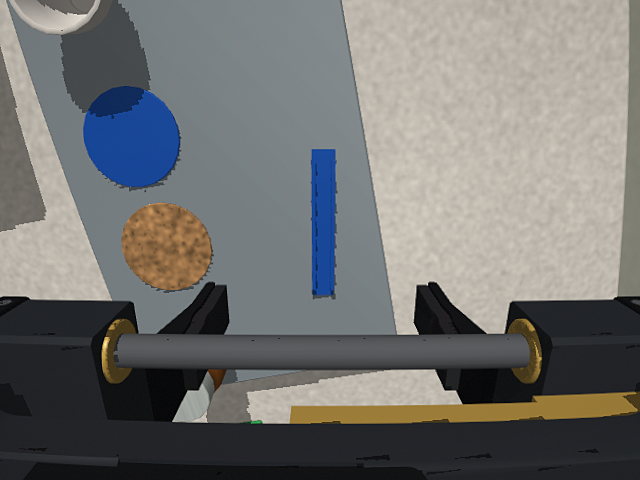

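View pics/s6.png

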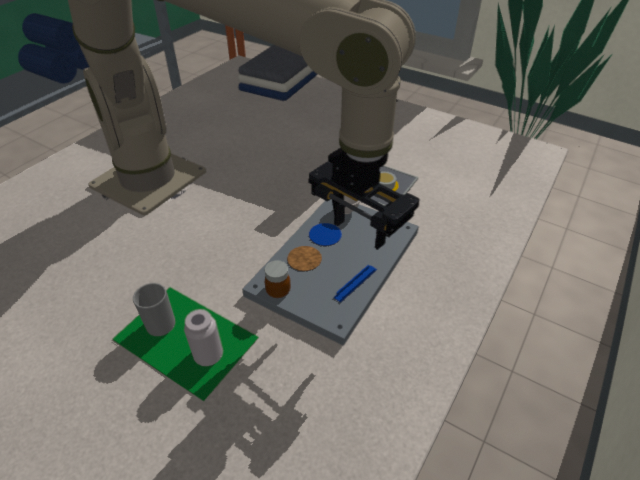

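The splint is aligned with the jaws in the wrist view, with ends at (149,323) and (296,324). Now its centre.

```bash
python3 - <<'E'
from h import *
np.set_printoptions(precision=4,suppress=True)
a=at_z('wrist',(149,323.5),.036);b=at_z('wrist',(294,323.5),.036);print(a,b,(a+b)/2,np.linalg.norm(a-b))
E
```

```text
[0.691  0.0199 0.036 ] [ 0.6728 -0.0952  0.036 ] [ 0.6819 -0.0377  0.036 ] 0.11650197687920621
```

```bash
python3 -m pendant '[{"translation":[0.25,0.5,-4],"angular":[0,0,0],"hand":1},{"translation":[0,0,-4],"angular":[0,0,0],"hand":1},{"translation":[0,0,-3],"angular":[0,0,0],"hand":0.3},{"translation":[0,0,-1.5],"angular":[0,0,0],"hand":0.3},{"translation":[0,0,-0.7],"angular":[0,0,0],"hand":0.3},{"translation":[0,0,-0.3],"angular":[0,0,0],"hand":0.3},{"translation":[0,0,0],"angular":[0,0,0],"hand":0.3}]' 20
```

```text
time: 22.9
ee_pos: [0.6818, -0.0374, 0.0555]
eef_rot: [0.539, 0.458, -0.538, 0.459]
ft_force: [-0.8, 0.5, -0.1]
width: 0.0592
```

```bash
python3 -m pendant '[{"translation":[0,-0.1,-0.25],"angular":[0,0,0],"hand":0.3},{"translation":[0,0,0],"angular":[0,0,0],"hand":0},{"translation":[0,0,0],"angular":[0,0,0],"hand":-1},{"translation":[0,0,0],"angular":[0,0,0],"hand":-1},{"translation":[0,0,0],"angular":[0,0,0],"hand":-1},{"translation":[0,0,0],"angular":[0,0,0],"hand":-1},{"translation":[0,0,0],"angular":[0,0,0],"hand":-1},{"translation":[0,0,0],"angular":[0,0,0],"hand":-1},{"translation":[0,0,0],"angular":[0,0,0],"hand":-1}]' 15
```

```text
time: 23.8
ee_pos: [0.6811, -0.0388, 0.0518]
eef_rot: [0.539, 0.458, -0.538, 0.458]
ft_force: [0.2, 0.4, 0.7]
width: 0.0175
```

```bash
python3 -m pendant '[{"translation":[0,0,1],"angular":[0,0,0],"hand":-1},{"translation":[0,0,3],"angular":[0,0,0],"hand":-1},{"translation":[0,0,4],"angular":[0,0,0],"hand":-1},{"translation":[0,0,2],"angular":[0,0,0],"hand":-1},{"translation":[-1.52,2.37,0],"angular":[0,0,0.72],"hand":-1},{"translation":[-1.52,2.37,0],"angular":[0,0,0.72],"hand":-1},{"translation":[-1.52,2.37,0],"angular":[0,0,0.72],"hand":-1},{"translation":[-1.52,2.37,0],"angular":[0,0,0.72],"hand":-1},{"translation":[-1.52,2.37,0],"angular":[0,0,0.72],"hand":-1},{"translation":[-1.52,2.37,0],"angular":[0,0,0.72],"hand":-1},{"translation":[-1.52,2.37,0],"angular":[0,0,0.72],"hand":-1},{"translation":[-1.52,2.37,0],"angular":[0,0,0.72],"hand":-1},{"translation":[-1.52,2.37,0],"angular":[0,0,0.72],"hand":-1},{"translation":[-1.52,2.37,0],"angular":[0,0,0.72],"hand":-1},{"translation":[-1.52,2.37,0],"angular":[0,0,0.72],"hand":-1},{"translation":[-1.52,2.37,0],"angular":[0,0,0.72],"hand":-1},{"translation":[-1.52,2.37,0],"angular":[0,0,0.72],"hand":-1},{"translation":[-1.52,2.37,0],"angular":[0,0,0.72],"hand":-1},{"translation":[-1.52,2.37,0],"angular":[0,0,0.72],"hand":-1},{"translation":[0,0,0],"angular":[0,0,0],"hand":-1}]' 15
python3 -m pendant '[{"translation":[0,0,0],"angular":[0,0,0],"hand":-1}]' 15
python3 - <<'E'
from h import *
np.set_printoptions(precision=4,suppress=True)
s=r.read_state();print(s['ee_pos'],R.from_quat(s['eef_rot']).as_matrix()[:,1]);snap('wrist','w7.png')
E
```

```text
time: 25.8
ee_pos: [0.4503, 0.3207, 0.1529]
eef_rot: [0.492, 0.509, -0.491, 0.508]
ft_force: [-0.4, -0.3, -0.5]
width: 0.0176
time: 25.9
ee_pos: [0.4529, 0.3172, 0.1524]
eef_rot: [0.493, 0.507, -0.492, 0.507]
ft_force: [-0.5, -0.2, -1.0]
width: 0.0181
[0.4529 0.3172 0.1524] [0.9996 0.0291 0.0008]
```

View pics/w7.png

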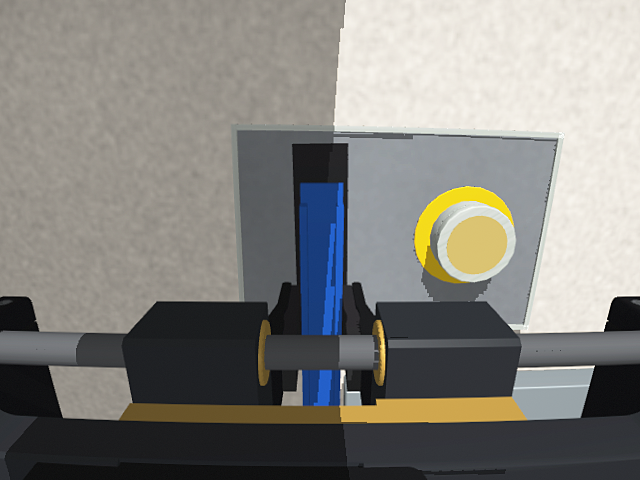

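```bash
python3 - <<'E'
from h import *
np.set_printoptions(precision=4,suppress=True)
print('spl end',at_z('wrist',(183,322),.1366)); print('pad end',at_z('wrist',(144,320.5),.008),at_z('wrist',(270,321),.008),at_z('wrist',(270,294),.008),at_z('wrist',(270,348),.008))
print('tin',at_z('wrist',(242,477),.030))
im=cv2.imread('pics/w7.png');hsv=cv2.cvtColor(im,cv2.COLOR_BGR2HSV)
print(hsv[200,440],hsv[246,477])
E
```

```text
spl end [0.4535 0.3735 0.1366]
pad end [0.4526 0.3822 0.008 ] [0.4556 0.2863 0.008 ] [0.4345 0.2857 0.008 ] [0.4767 0.2869 0.008 ]
tin [0.5657 0.3191 0.03  ]
[ 27 228 244] [ 23 122 219]
```

```bash
python3 -m pendant '[{"translation":[0.15,0.1,-2],"angular":[0,0,0],"hand":-1},{"translation":[0,0,-3.5],"angular":[0,0,0],"hand":-1},{"translation":[0,0,-3],"angular":[0,0,0],"hand":-1},{"translation":[0,0,-1.6],"angular":[0,0,0],"hand":-1},{"translation":[0,0,-0.8],"angular":[0,0,0],"hand":-1},{"translation":[0,0,-0.4],"angular":[0,0,0],"hand":-1},{"translation":[0,0,-0.2],"angular":[0,0,0],"hand":-1},{"translation":[0,0,0],"angular":[0,0,0],"hand":-1},{"translation":[0,0,0],"angular":[0,0,0],"hand":-1}]' 15
```

```text
time: 26.85
ee_pos: [0.4551, 0.3181, 0.0376]
eef_rot: [0.493, 0.507, -0.493, 0.507]
ft_force: [-0.2, -0.4, -0.9]
width: 0.0184
```

```bash
python3 -m pendant '[{"translation":[0,0,-0.2],"angular":[0,0,0],"hand":-1},{"translation":[0,0,-0.1],"angular":[0,0,0],"hand":-1},{"translation":[0,0,0],"angular":[0,0,0],"hand":-1}]' 15
```

```text
time: 27.15
ee_pos: [0.4549, 0.3179, 0.0347]
eef_rot: [0.493, 0.507, -0.493, 0.507]
ft_force: [-2.2, -1.1, 9.2]
width: 0.018
```

```bash
python3 -m pendant '[{"translation":[0,0,0],"angular":[0,0,0],"hand":-0.4},{"translation":[0,0,0],"angular":[0,0,0],"hand":-0.1},{"translation":[0,0,0],"angular":[0,0,0],"hand":0},{"translation":[0,0,0],"angular":[0,0,0],"hand":0},{"translation":[0,0,1],"angular":[0,0,0],"hand":0},{"translation":[0,0,3],"angular":[0,0,0],"hand":0.2},{"translation":[0,0,4],"angular":[0,0,0],"hand":1},{"translation":[0,0,4],"angular":[0,0,0],"hand":1},{"translation":[0,-2,4],"angular":[0,0,0],"hand":1},{"translation":[0,-4,1],"angular":[0,0,0],"hand":1},{"translation":[0,0,0],"angular":[0,0,0],"hand":1},{"translation":[0,0,0],"angular":[0,0,0],"hand":1}]' 15
python3 - <<'E'
from h import *
np.set_printoptions(precision=4,suppress=True)
s=r.read_state();print(s['ee_pos']);snap('wrist','w8.png');
for n in('tin','splint','tin_pad','splint_pad'):
  for k in r.mark_of('wrist',n)[:1]: print(n,k,at_z('wrist',k['point'],.006 if 'pad' in n else .008))
E
```

```text
time: 28.35
ee_pos: [0.455, 0.257, 0.2047]
eef_rot: [0.494, 0.506, -0.493, 0.507]
ft_force: [0.0, -0.1, -0.7]
width: 0.0852
[0.455  0.257  0.2047]
tin {'point': [152.1, 451.6], 'confidence': 0.71} [0.5648 0.319  0.008 ]
splint {'point': [151.4, 322.2], 'confidence': 0.65} [0.4542 0.3161 0.008 ]
splint_pad {'point': [151.7, 319.6], 'confidence': 0.58} [0.4519 0.3157 0.006 ]
```

View pics/w8.png

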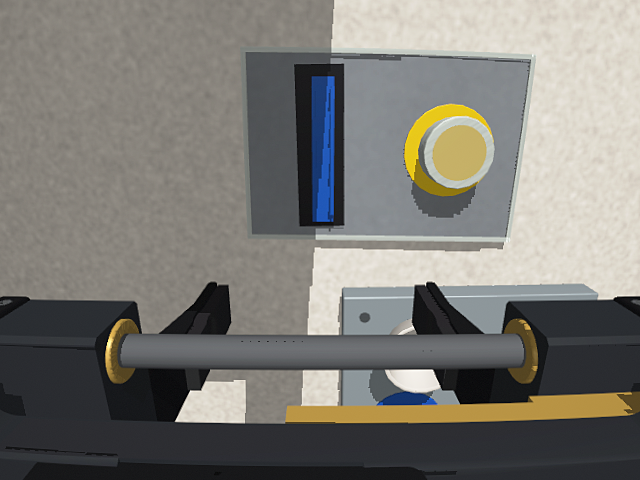

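```bash
python3 - <<'E'
from h import *
np.set_printoptions(precision=4,suppress=True)
print('lid',at_z('wrist',(152,459),.030),'pad L/R',at_z('wrist',(150,404),.008),at_z('wrist',(150,495),.008),'pad top/bot',at_z('wrist',(104,450),.008),at_z('wrist',(196,447),.008))
E
```

```text
lid [0.5628 0.321  0.03  ] pad L/R [0.5233 0.3196 0.008 ] [0.6017 0.3228 0.008 ] pad top/bot [0.5584 0.3584 0.008 ] [0.5647 0.2816 0.008 ]
```

```bash
python3 -m pendant '[{"translation":[0.5,-4.5,0],"angular":[0,0,-0.3],"hand":1},{"translation":[0.5,-4.5,0],"angular":[0,0,-0.3],"hand":1},{"translation":[0.5,-4.5,0],"angular":[0,0,-0.3],"hand":1},{"translation":[0.5,-4.5,0],"angular":[0,0,-0.3],"hand":1},{"translation":[0.5,-4.5,0],"angular":[0,0,-0.3],"hand":1},{"translation":[0.5,-4.5,0],"angular":[0,0,-0.3],"hand":1},{"translation":[-1.2,-4.5,0],"angular":[0,0,0],"hand":1},{"translation":[-1.2,-4.5,0],"angular":[0,0,0],"hand":1},{"translation":[-1.2,-4.5,0],"angular":[0,0,0],"hand":1},{"translation":[-1.2,-4.5,0],"angular":[0,0,0],"hand":1},{"translation":[-1.2,-4.5,0],"angular":[0,0,0],"hand":1},{"translation":[-1.2,-4.5,0],"angular":[0,0,0],"hand":1},{"translation":[-1.3,-4.7,0],"angular":[0,0,0],"hand":1},{"translation":[0,0,0],"angular":[0,0,0],"hand":1},{"translation":[0,0,0],"angular":[0,0,0],"hand":1}]' 25
python3 - <<'E'
from h import *
np.set_printoptions(precision=4,suppress=True)
s=r.read_state();print(s['ee_pos'],R.from_quat(s['eef_rot']).as_matrix()[:,1]);snap('wrist','w9.png');
E
```

```text
time: 30.1
ee_pos: [0.3995, -0.3296, 0.2031]
eef_rot: [0.501, 0.499, -0.501, 0.498]
ft_force: [0.7, 1.2, 0.8]
width: 0.0871
[ 0.3995 -0.3296  0.2031] [ 1.     -0.0049 -0.0006]
```

View pics/w9.png

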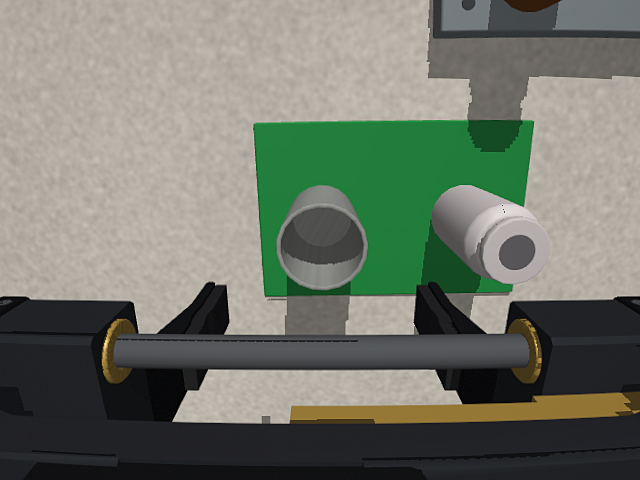

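Both stand upright. The tumbler rim at (246,322) is centred under the jaws, so I descend and grip.

```bash
python3 -c "
from h import *
print(at_z('wrist',(246,322),.094),at_z('wrist',(250,514),.109))"
python3 -m pendant '[{"translation":[0,0,-4],"angular":[0,0,0],"hand":1},{"translation":[0,0,-4],"angular":[0,0,0],"hand":1},{"translation":[0,0,-2.5],"angular":[0,0,0],"hand":1},{"translation":[0,0,-1.5],"angular":[0,0,0],"hand":1},{"translation":[0,0,-0.9],"angular":[0,0,0],"hand":1},{"translation":[0,0,0],"angular":[0,0,0],"hand":1},{"translation":[0,0,0],"angular":[0,0,0],"hand":-1},{"translation":[0,0,0],"angular":[0,0,0],"hand":-1},{"translation":[0,0,0],"angular":[0,0,0],"hand":-1},{"translation":[0,0,0],"angular":[0,0,0],"hand":-1},{"translation":[0,0,0],"angular":[0,0,0],"hand":-1},{"translation":[0,0,0],"angular":[0,0,0],"hand":-1}]' 25
```

```text
[ 0.40185518 -0.32724351  0.094     ] [ 0.52525163 -0.32545572  0.109     ]
time: 31.35
ee_pos: [0.3998, -0.3295, 0.0753]
eef_rot: [0.501, 0.499, -0.501, 0.499]
ft_force: [-1.4, 0.7, 5.6]
width: 0.0615
```

```bash
python3 -m pendant '[{"translation":[0,0,1],"angular":[0,0,0],"hand":-1},{"translation":[0,0,2],"angular":[0,0,0],"hand":-1},{"translation":[0,0,4],"angular":[0,0,0],"hand":-1},{"translation":[0,0,4],"angular":[0,0,0],"hand":-1},{"translation":[0,0,2],"angular":[0,0,0],"hand":-1},{"translation":[0.75,1.4,0],"angular":[0,0,0],"hand":-1},{"translation":[1.5,2.9,0],"angular":[0,0,0],"hand":-1},{"translation":[1.5,2.9,0],"angular":[0,0,0],"hand":-1},{"translation":[1.5,2.9,0],"angular":[0,0,0],"hand":-1},{"translation":[1.5,2.9,0],"angular":[0,0,0],"hand":-1},{"translation":[1.5,2.9,0],"angular":[0,0,0],"hand":-1},{"translation":[1.5,2.9,0],"angular":[0,0,0],"hand":-1},{"translation":[1.5,2.9,0],"angular":[0,0,0],"hand":-1},{"translation":[1.5,2.9,0],"angular":[0,0,0],"hand":-1},{"translation":[1.5,2.9,0],"angular":[0,0,0],"hand":-1},{"translation":[0.75,1.3,0],"angular":[0,0,0],"hand":-1},{"translation":[0,0,0],"angular":[0,0,0],"hand":-1},{"translation":[0,0,0],"angular":[0,0,0],"hand":-1}]' 25
```

```text
time: 33.15
ee_pos: [0.5493, -0.0416, 0.2048]
eef_rot: [-0.501, -0.499, 0.501, -0.499]
ft_force: [0.9, -0.0, -2.4]
width: 0.0612
```

```bash
python3 -m pendant '[{"translation":[0.05,0,-2],"angular":[0,0,0],"hand":-1},{"translation":[0,0,-4],"angular":[0,0,0],"hand":-1},{"translation":[0,0,-2.5],"angular":[0,0,0],"hand":-1},{"translation":[0,0,-1],"angular":[0,0,0],"hand":-1},{"translation":[0,0,-0.6],"angular":[0,0,0],"hand":-1},{"translation":[0,0,-0.2],"angular":[0,0,0],"hand":-1},{"translation":[0,0,0],"angular":[0,0,0],"hand":-1},{"translation":[0,0,0],"angular":[0,0,0],"hand":-1}]' 25
```

```text
time: 33.95
ee_pos: [0.5507, -0.0413, 0.1029]
eef_rot: [0.501, 0.499, -0.501, 0.5]
ft_force: [0.2, 0.6, -1.6]
width: 0.0614
```

```bash
python3 -m pendant '[{"translation":[0,0,-0.2],"angular":[0,0,0],"hand":-1},{"translation":[0,0,-0.1],"angular":[0,0,0],"hand":-1},{"translation":[0,0,0],"angular":[0,0,0],"hand":-1},{"translation":[0,0,0],"angular":[0,0,0],"hand":-1}]' 25
```

```text
time: 34.35
ee_pos: [0.5504, -0.0413, 0.0993]
eef_rot: [0.501, 0.499, -0.501, 0.499]
ft_force: [-2.1, -0.9, 5.6]
width: 0.0619
```

```bash
python3 -m pendant '[{"translation":[0,0,0],"angular":[0,0,0],"hand":0.8},{"translation":[0,0,0],"angular":[0,0,0],"hand":1},{"translation":[0,0,0],"angular":[0,0,0],"hand":1},{"translation":[0,0,0],"angular":[0,0,0],"hand":1},{"translation":[0,0,2],"angular":[0,0,0],"hand":1},{"translation":[0,0,4],"angular":[0,0,0],"hand":1},{"translation":[0,0,4],"angular":[0,0,0],"hand":1},{"translation":[0,0,2.5],"angular":[0,0,0],"hand":1},{"translation":[-0.35,-4.1,0],"angular":[0,0,0],"hand":1},{"translation":[-0.35,-4.1,0],"angular":[0,0,0],"hand":1},{"translation":[-0.35,-4.1,0],"angular":[0,0,0],"hand":1},{"translation":[-0.35,-4.1,0],"angular":[0,0,0],"hand":1},{"translation":[-0.35,-4.1,0],"angular":[0,0,0],"hand":1},{"translation":[-0.35,-4.1,0],"angular":[0,0,0],"hand":1},{"translation":[-0.35,-4.1,0],"angular":[0,0,0],"hand":1},{"translation":[0,0,0],"angular":[0,0,0],"hand":1},{"translation":[0,0,0],"angular":[0,0,0],"hand":1}]' 25
python3 - <<'E'
from h import *
np.set_printoptions(precision=4,suppress=True)
s=r.read_state();print(s['ee_pos']);snap('wrist','w10.png');snap('scene','s10.png')
E
```

```text
time: 36.05
ee_pos: [0.5252, -0.3289, 0.2232]
eef_rot: [0.501, 0.499, -0.501, 0.498]
ft_force: [0.6, 0.5, -0.9]
width: 0.0871
[ 0.5252 -0.3289  0.2232]
```

View pics/w10.png

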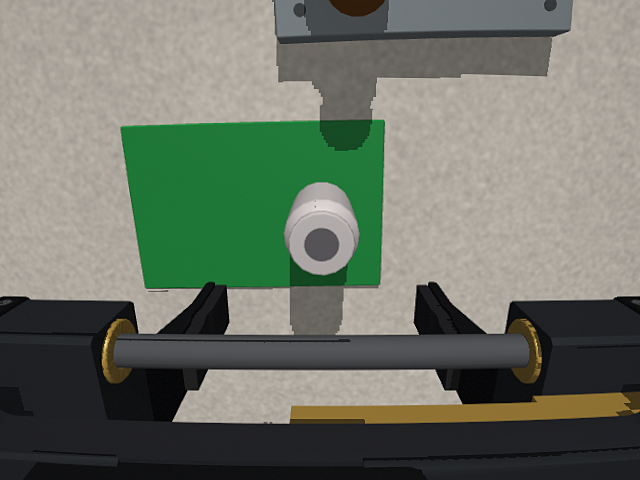

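View pics/s10.png

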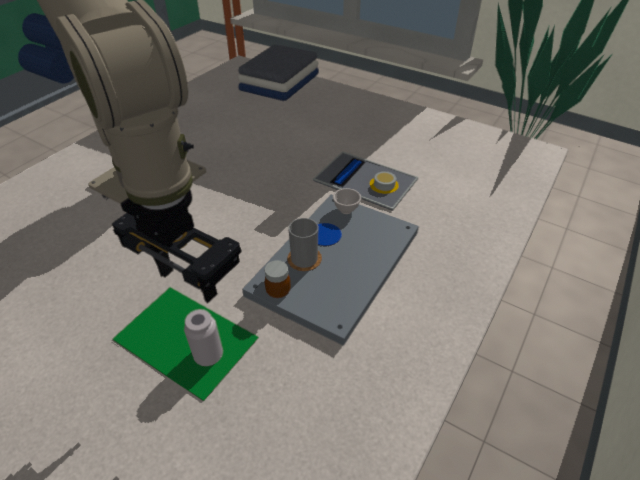

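The tumbler is back on the cork at scene (245,303). The dispenser plate at wrist (243,321) is centred under the jaws, so I grip it.

```bash
python3 -c "
from h import *
print(at_z('wrist',(243,321),.109))"
python3 -m pendant '[{"translation":[0,0,-4],"angular":[0,0,0],"hand":1},{"translation":[0,0,-4],"angular":[0,0,0],"hand":1},{"translation":[0,0,-3.5],"angular":[0,0,0],"hand":1},{"translation":[0,0,-2],"angular":[0,0,0],"hand":1},{"translation":[0,0,-1.2],"angular":[0,0,0],"hand":1},{"translation":[0,0,-0.2],"angular":[0,0,0],"hand":1},{"translation":[0,0,0],"angular":[0,0,0],"hand":1},{"translation":[0,0,0],"angular":[0,0,0],"hand":-1},{"translation":[0,0,0],"angular":[0,0,0],"hand":-1},{"translation":[0,0,0],"angular":[0,0,0],"hand":-1},{"translation":[0,0,0],"angular":[0,0,0],"hand":-1},{"translation":[0,0,0],"angular":[0,0,0],"hand":-1},{"translation":[0,0,0],"angular":[0,0,0],"hand":-1}]' 25
```

```text
[ 0.52718383 -0.3253273   0.109     ]
time: 37.45
ee_pos: [0.5255, -0.3284, 0.075]
eef_rot: [-0.501, -0.499, 0.501, -0.499]
ft_force: [-1.0, 0.1, 2.0]
width: 0.0554
```

```bash
python3 -m pendant '[{"translation":[0,0,1],"angular":[0,0,0],"hand":-1},{"translation":[0,0,2.5],"angular":[0,0,0],"hand":-1},{"translation":[0,0,4.5],"angular":[0,0,0],"hand":-1},{"translation":[0,0,4.5],"angular":[0,0,0],"hand":-1},{"translation":[0,0,2.5],"angular":[0,0,0],"hand":-1},{"translation":[0.1,1.5,0],"angular":[0,0,0],"hand":-1},{"translation":[0.2,3,0],"angular":[0,0,0],"hand":-1},{"translation":[0.2,3,0],"angular":[0,0,0],"hand":-1},{"translation":[0.2,3,0],"angular":[0,0,0],"hand":-1},{"translation":[0.2,3,0],"angular":[0,0,0],"hand":-1},{"translation":[0.2,3,0],"angular":[0,0,0],"hand":-1},{"translation":[0.2,3,0],"angular":[0,0,0],"hand":-1},{"translation":[0.2,3,0],"angular":[0,0,0],"hand":-1},{"translation":[0.2,3,0],"angular":[0,0,0],"hand":-1},{"translation":[0.2,3,0],"angular":[0,0,0],"hand":-1},{"translation":[0.2,3,0],"angular":[0,0,0],"hand":-1},{"translation":[0.2,3,0],"angular":[0,0,0],"hand":-1},{"translation":[0,2.3,0],"angular":[0,0,0],"hand":-1},{"translation":[0,1,0],"angular":[0,0,0],"hand":-1},{"translation":[0,0,0],"angular":[0,0,0],"hand":-1}]' 25
python3 -m pendant '[{"translation":[0,0,0],"angular":[0,0,0],"hand":-1},{"translation":[0,0,0],"angular":[0,0,0],"hand":-1}]' 25
python3 - <<'E'
from h import *
snap('wrist','w11.png')
E
```

```text
time: 39.45
ee_pos: [0.548, 0.0512, 0.2243]
eef_rot: [-0.5, -0.5, 0.5, -0.499]
ft_force: [0.1, -0.5, -1.8]
width: 0.0553
time: 39.65
ee_pos: [0.5486, 0.048, 0.2245]
eef_rot: [-0.501, -0.498, 0.502, -0.499]
ft_force: [-0.7, 0.9, -0.8]
width: 0.0559
```

View pics/w11.png

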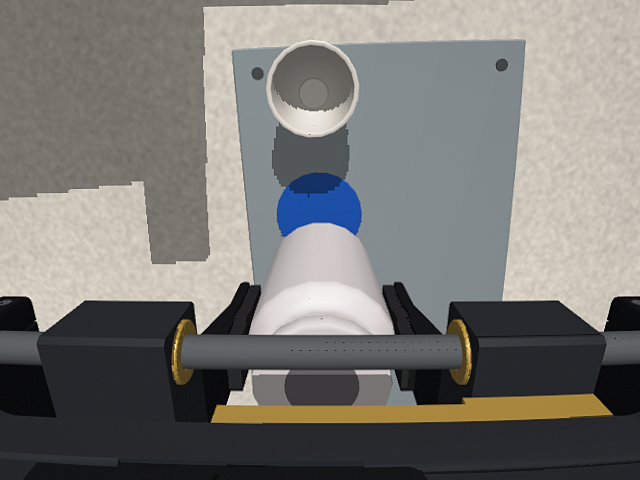

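The coaster is centred at column 320, in line with the jaws. Lower.

```bash
python3 -m pendant '[{"translation":[0,0.1,-2],"angular":[0,0,0],"hand":-1},{"translation":[0,0,-4],"angular":[0,0,0],"hand":-1},{"translation":[0,0,-3.5],"angular":[0,0,0],"hand":-1},{"translation":[0,0,-1.5],"angular":[0,0,0],"hand":-1},{"translation":[0,0,-0.8],"angular":[0,0,0],"hand":-1},{"translation":[0,0,-0.4],"angular":[0,0,0],"hand":-1},{"translation":[0,0,0],"angular":[0,0,0],"hand":-1},{"translation":[0,0,0],"angular":[0,0,0],"hand":-1}]' 25
```

```text
time: 40.5
ee_pos: [0.5494, 0.0508, 0.1041]
eef_rot: [0.501, 0.499, -0.5, 0.5]
ft_force: [-0.4, 0.2, -2.2]
width: 0.0559
```

```bash
python3 -m pendant '[{"translation":[-0.1,-0.1,-0.3],"angular":[0,0,0],"hand":-1},{"translation":[0,0,-0.15],"angular":[0,0,0],"hand":-1},{"translation":[0,0,0],"angular":[0,0,0],"hand":-1},{"translation":[0,0,0],"angular":[0,0,0],"hand":-1}]' 25
```

```text
time: 40.9
ee_pos: [0.5478, 0.0496, 0.0989]
eef_rot: [0.501, 0.499, -0.501, 0.499]
ft_force: [-3.8, -1.3, 5.3]
width: 0.0551
```

```bash
python3 -m pendant '[{"translation":[0,0,0],"angular":[0,0,0],"hand":0.8},{"translation":[0,0,0],"angular":[0,0,0],"hand":1},{"translation":[0,0,0],"angular":[0,0,0],"hand":1},{"translation":[0,0,0],"angular":[0,0,0],"hand":1},{"translation":[0,0,2],"angular":[0,0,0],"hand":1},{"translation":[0,0,4],"angular":[0,0,0],"hand":1},{"translation":[0,0,4],"angular":[0,0,0],"hand":1},{"translation":[0,0,4],"angular":[0,0,0],"hand":1},{"translation":[0,0,3],"angular":[0,0,0],"hand":1},{"translation":[0,0,0],"angular":[0,0,0],"hand":1},{"translation":[0,0,0],"angular":[0,0,0],"hand":1}]' 25
python3 - <<'E'
from h import *
snap('wrist','w12.png'); print(r.read_state()['ee_pos'])
E
python3 -m pendant '[{"translation":[-0.5,-4.5,0],"angular":[0,0,0],"hand":1},{"translation":[-0.5,-4.5,0],"angular":[0,0,0],"hand":1},{"translation":[-0.5,-4.5,0],"angular":[0,0,0],"hand":1},{"translation":[-0.5,-4.5,0],"angular":[0,0,0],"hand":1},{"translation":[-0.5,-4.5,0],"angular":[0,0,0],"hand":1},{"translation":[-0.5,-4.5,0],"angular":[0,0,0],"hand":1},{"translation":[-1.5,-4.5,0],"angular":[0,0,0],"hand":1},{"translation":[-1.5,-4.5,0],"angular":[0,0,0],"hand":1},{"translation":[-1.5,-4.5,0],"angular":[0,0,0],"hand":1},{"translation":[-1.5,-4.5,0],"angular":[0,0,0],"hand":1},{"translation":[0,0,0],"angular":[0,0,0],"hand":1},{"translation":[0,0,0],"angular":[0,0,0],"hand":1}]' 25
python3 - <<'E'
from h import *
np.set_printoptions(precision=4,suppress=True)
snap('top','t12.png');snap('scene','s12.png')
for c in('top','scene'):
  for n,z in (('tumbler',.028),('dispenser',.028),('tin',.008),('splint',.008),('bowl',.025)):
    for k in r.mark_of(c,n)[:2]: print(c,n,round(k['confidence'],2),at_z(c,k['point'],z)[:2])
E
```

```text
time: 42.0
ee_pos: [0.5478, 0.0498, 0.2684]
eef_rot: [0.501, 0.499, -0.501, 0.499]
ft_force: [-0.5, -0.6, -0.0]
width: 0.0869
[0.54732226 0.04960164 0.26747545]
time: 43.25
ee_pos: [0.4565, -0.4009, 0.2663]
eef_rot: [0.502, 0.5, -0.502, 0.497]
ft_force: [0.5, 0.4, -0.1]
width: 0.0869
top tumbler 0.71 [ 0.5465 -0.0382]
top dispenser 0.8 [0.547  0.0441]
top tin 0.94 [0.5586 0.3202]
top splint 0.67 [0.4546 0.3199]
top bowl 0.71 [ 0.5503 -0.0443]
scene tumbler 0.67 [ 0.5432 -0.0366]
scene dispenser 0.59 [0.5496 0.053 ]
scene tin 0.68 [0.5582 0.3099]
scene tin 0.39 [ 0.532  -0.0226]
scene splint 0.64 [0.453  0.3299]
scene splint 0.17 [ 0.5388 -0.0283]
scene bowl 0.7 [0.5482 0.1462]
```

View pics/w12.png

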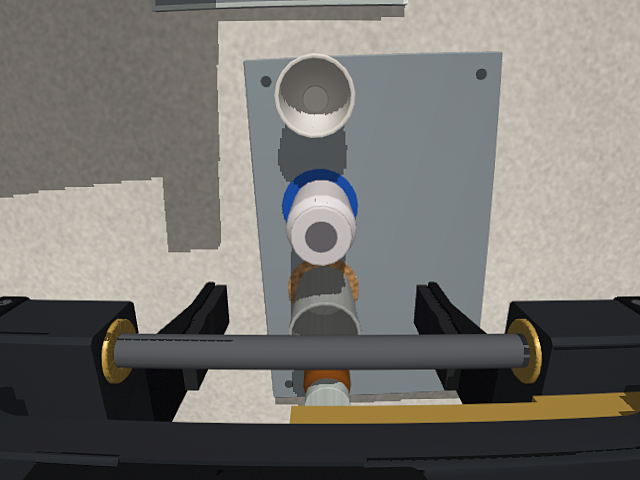

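View pics/t12.png

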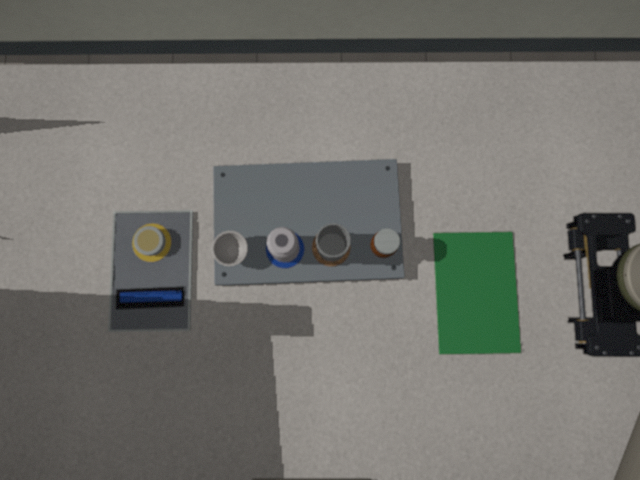

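View pics/s12.png

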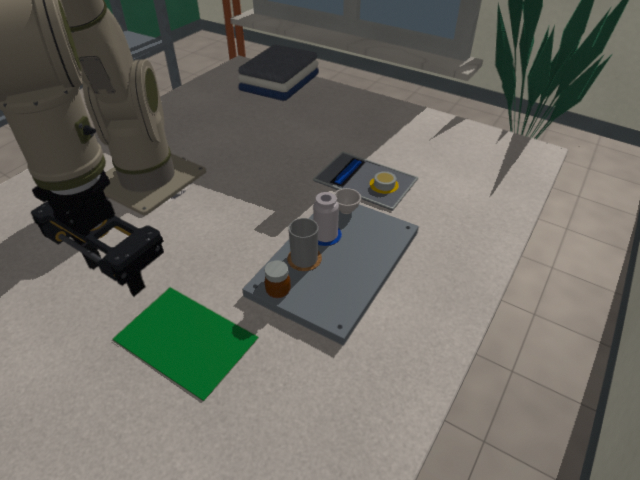

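All is in place: the tumbler on cork at top (243,332) and the dispenser on blue at (243,283). The tin is on yellow at (240,149) and the splint on black at (297,150). One zoomed check of the centring.

```bash
python3 - <<'E'
import cv2
im=cv2.imread('pics/t12.png'); a=cv2.imread('pics/top0.png')
z=lambda i:cv2.resize(i[200:300,210:410],None,fx=3.9,fy=2.9*3.9/2.9*0.75,interpolation=cv2.INTER_CUBIC)
import numpy as np
cv2.imwrite('pics/z12.png',np.vstack([z(a),z(im)]))
E
```

```text
(no output)
```

View pics/z12.png

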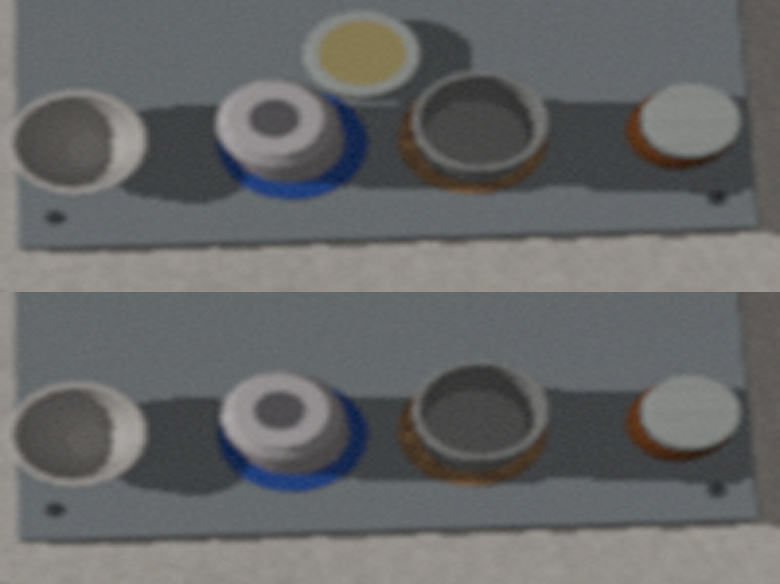

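Compared with the start, the tumbler is at the same place, the dispenser is within about 3 mm of where it was (closer to the coaster centre), and the bowl hasn't moved. I'm handing in.

```bash
python3 -c "
from bench import r
s=r.read_state(); print(s['time'],s['ft_force'],max(map(abs,s['joint_vel'])))
print(r.close_job())"
```

```text
43.85 [0.63121677 0.47411962 0.14233521] 0.0016085904569795944
the job is handed in; nothing more can be done
None
```

I finished the task in about 44 s of the 115 s allowed and handed it in. The hand-in gave no verdict.

- **What I did:** I moved the tumbler and then the dispenser onto the green mat. With both waiting there, I placed the tin on the yellow pad and the splint along the black pad. Then I returned the tumbler to the cork coaster and the dispenser to the blue one.
- **Tin and splint:** A wrist picture taken just after placing them put the tin about 1 mm and the splint about 2–3 mm off their pad centres. The splint lies within a few degrees of the pad's length.
- **Tumbler and dispenser:** Both stand upright. In the final top picture the tumbler shows no visible shift from its starting position. The dispenser is about 3 mm from where it started, close to the coaster centre.
- **Bowl and gripper:** The bowl shows no movement against the first picture, and the gripper was empty and well clear.
- **Disagreements:** The cameras differed by 2–4 mm in x, and I relied on the wrist view for placing. In the final check, the trained networks disagreed with each other:
  - The tin came out up to about 8 mm off in the scene view.
  - The splint came out about 14 mm along its length in the scene view.
  - The dispenser came out about 6 mm off in the top view.
  - The top view's "bowl" hit was really the tumbler.

  I judged these to be network error, because the close-up pictures showed everything centred.

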